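# Mark a batch of coin-box fronts in the hand press

### The job

Take all the aluminium coin-box fronts from the blue mat and load them on the bed of the blue marking press, long side pointing from you to the back fence, side by side without gaps, the row pushed square and flush into the corner of the brass back and side fences; then lay the orange hold-down bar across the two notched supports and let go of it. Press the red-handled lever right down to its stop, hold it there for a second and let it return fully by its spring. Then put the bar back lengthwise on its black rubber pad and lay all the fronts flat in the green tray, leaving the bottle, cup and jar undisturbed.

Things in the scene. Friction and masses are not known exactly. Their poses are not given: they have to be found in the camera images.
- press: Marking press, fixed: blue base slab 30 mm high, own x -75 to 105, y -200 to 125 mm. Origin on the counter top; z up, x to the back fence (away from the robot, give or take the yaw), y to the side fence. Steel bed on the slab's top, z = 30. A front flush in the row has its origin at x = 0 and, counted from the corner, y = 62, 6 or -50 mm.
- corner (a point): Inner corner of the two brass fences, on the bed (press x 55, y 90, z 30 mm; axes as the press). Back fence along y from here (200 mm long, to press y -100), side fence along -x (73 mm long); both stand 16 mm above the bed.
- bar_seat (a point): Where the laid bar's origin belongs: press x -36, y 0, z 42 mm; axes as the press. Supports: two dark steel blocks at y = +108 and -108 mm from here, 18 mm wide in y, each with a notch 28 mm wide in x, floor at this height, walls 9 mm thick and 14 mm high. The laid bar passes 2 mm over the plates, on the robot's side of the lock blocks.
- lever (a joint): Press lever, rad: 0 at rest (sprung up), 0.9 at the stop (fully down). Turns about a shaft along press y at press x 80, z 62 mm, behind the back fence. 3 N at the handle starts it, about 10 N holds it at the stop; its spring brings it back in 1 s. At the stop three stamp arms on the shaft hang 1 to 2 mm over the plates at x = 30.
- stamp (a point): Tip of the middle one of three stamp arms (at press y 62, 6 and -50 mm) that swing with the lever. At rest they overhang the bed beyond press x = 24 mm, 78 to 110 mm above the counter. So lower a front onto the bed, or lift it off, with its origin at press x = -40 mm or nearer the robot, and slide it under them to the back fence.
- lever_grip (a point): Centre of the lever's red handle: a bar of 20 mm diameter, 80 mm long along the press's y, 140 mm from the shaft, at press y -175 mm. At rest it is at press x 4, z 180 mm, at the stop at x -59, z 76 mm. Can be pushed down from above along this arc. The point turns with the lever.
- bar: Hold-down bar, orange: 20 (own x) x 250 (own y) x 16 mm, with a black grip block on top in its middle, 20 (x) x 40 (y) mm, from 16 up to 74 mm above the underside; grip its upper part (closing along own x, 20 mm), so that the fingertips stay above the fronts' lock blocks. 0.25 kg. The same either way round. Origin: centre of the underside; z up.
- front_a: Coin-box front: bright aluminium plate 110 (own x) x 56 (own y) x 10 mm with a black lock block standing in its middle, 30 (x) x 24 (y) mm, from the plate's top up to 50 mm above the underside; grip it by the block's 24 mm (closing along own y). The same either way round. 0.12 to 0.28 kg. Origin: centre of the underside. 2 or 3 are present; an absent one reads None from the start.
- front_b: As front_a.
- front_c: As front_a.
- mat: Blue mat, fixed, 280 (own x) x 150 (own y) x 4 mm, on which the fronts lie at the start, roughly with their long side along its y. Origin: centre of its underside, on the counter. It lies on the left or the right of the press, the tray on the other side.
- tray: Green open tray, fixed: outside 270 (own x) x 166 (own y) x 25 mm high, walls and floor 5 mm, inside 260 x 156 mm. Origin: centre of the underside. The three fronts fit side by side with their long side along the tray's y, e.g. at tray x = -80, 0 and 80 mm.
- pad: Black rubber pad, fixed, 80 (own x) x 290 (own y) x 4 mm, in front of the press, between it and the robot; the bar lies on it lengthwise at the start. Origin: centre of the underside.
- detergent: Bystander: yellow bottle, 68 mm diameter, 170 mm high. Origin at the underside.
- coin_cup: Bystander: steel cup, 76 mm diameter, 80 mm high. Origin at the underside.
- jar: Bystander: small amber jar with a steel lid behind the press, 56 mm diameter, 70 mm high. Origin at the underside.

How it is judged (in metres and radians):
On the way, in this order (a step that is already met when the one before it is completed fails the run):
1. all fronts on the press bed, side by side from the corner, square and flush with the fences and each other (x of front_a in the frame of press between -0.003 and 0.003 m and z of front_a in the frame of press between 0.026 and 0.034 m and angle between the x axis of each of front_a, front_b, front_c and the x axis of press, either way round below 0.035 rad and (y of front_a in the frame of press between 0.059 and 0.065 m or y of front_a in the frame of press between 0.002 and 0.01 m or y of front_a in the frame of press between -0.055 and -0.045 m) and x of front_b in the frame of press between -0.003 and 0.003 m and z of front_b in the frame of press between 0.026 and 0.034 m and (y of front_b in the frame of press between 0.059 and 0.065 m or y of front_b in the frame of press between 0.002 and 0.01 m or y of front_b in the frame of press between -0.055 and -0.045 m) and x of front_c in the frame of press between -0.003 and 0.003 m and z of front_c in the frame of press between 0.026 and 0.034 m and (y of front_c in the frame of press between 0.059 and 0.065 m or y of front_c in the frame of press between 0.002 and 0.01 m or y of front_c in the frame of press between -0.055 and -0.045 m) and (y of front_a in the frame of press between 0.059 and 0.065 m or y of front_b in the frame of press between 0.059 and 0.065 m or y of front_c in the frame of press between 0.059 and 0.065 m) and (y of front_a in the frame of press between 0.002 and 0.01 m or y of front_b in the frame of press between 0.002 and 0.01 m or y of front_c in the frame of press between 0.002 and 0.01 m)), for 0.2 s.
2. bar laid across both notched supports and let go, the fronts still flush (all of step 1 and x of bar in the frame of press between -0.044 and -0.028 m and y of bar in the frame of press between -0.015 and 0.015 m and z of bar in the frame of press between 0.038 and 0.046 m and angle between bar's own z axis and vertical below 0.06 rad and angle between the y axis of bar and the y axis of press, either way round below 0.12 rad and contact force between the fingers and bar below 0.5 N), for 0.2 s.
3. lever held at its stop with the bar in place and the fronts flush (all of step 1 and x of bar in the frame of press between -0.044 and -0.028 m and y of bar in the frame of press between -0.015 and 0.015 m and z of bar in the frame of press between 0.038 and 0.046 m and angle between bar's own z axis and vertical below 0.06 rad and angle between the y axis of bar and the y axis of press, either way round below 0.12 rad and value of joint lever above 0.84 rad), for 0.4 s.
4. lever returned fully with the bar still in place (x of bar in the frame of press between -0.044 and -0.028 m and y of bar in the frame of press between -0.015 and 0.015 m and z of bar in the frame of press between 0.038 and 0.046 m and angle between bar's own z axis and vertical below 0.06 rad and angle between the y axis of bar and the y axis of press, either way round below 0.12 rad and value of joint lever below 0.06 rad), for 0.2 s.
At the end, for the whole second after the job is handed in: Every front present lies flat (0.08 rad) and at rest on the tray's floor; the bar lies flat and lengthwise on its pad (origin within 30 mm across and 45 mm along of the pad's centre, 0.3 rad); the lever is back at rest (below 0.06 rad) (value of joint lever below 0.06 rad and x of front_a in the frame of tray between -0.13 and 0.13 m and y of front_a in the frame of tray between -0.078 and 0.078 m and z of each of front_a, front_b, front_c in the frame of tray below 0.011 m and angle between each of front_a, front_b, front_c, bar's own z axis and vertical below 0.08 rad and linear speed of each of front_a, front_b, front_c, bar below 0.02 m/s and x of front_b in the frame of tray between -0.13 and 0.13 m and y of front_b in the frame of tray between -0.078 and 0.078 m and x of front_c in the frame of tray between -0.13 and 0.13 m and y of front_c in the frame of tray between -0.078 and 0.078 m and x of bar in the frame of pad between -0.03 and 0.03 m and y of bar in the frame of pad between -0.045 and 0.045 m and z of bar in the frame of pad below 0.009 m and angle between the y axis of bar and the y axis of pad, either way round below 0.3 rad); the robot touches nothing.
It fails at once if the bottle is disturbed (moved more than 30 mm) (distance of detergent from where it was at the start of the episode above 0.03 m).
It fails at once if the cup is disturbed (moved more than 30 mm) (distance of coin_cup from where it was at the start of the episode above 0.03 m).
It fails at once if the jar is disturbed (moved more than 30 mm) (distance of jar from where it was at the start of the episode above 0.03 m).
Of front_a, front_b, front_c only 2 to 3 are there at a start; the rules pass over those that are not, and their reading is None.
At some moment in a run one of front_a, front_b, front_c may be knocked a few centimetres aside while the robot is not near it.
It also fails if it takes over 210 s, if anything falls off the work surface, if the arm or the gripper's body presses on something with over 40 N, if the wrist force passes 120 N, or if a joint passes its speed limit or range.

### The arm

A 6-joint arm with a two-finger parallel gripper is mounted at the origin on the work surface. World frame = base frame: x ahead of the robot, y to its left, z up, the work surface at z = 0. Lengths are in m, angles in degrees, forces in N, time in s.
With the tool pointing down it reaches from about 0.375 to 0.925 m from the base axis. Payload 5.7 kg.
Tool frame: the origin (TCP) lies midway between the tips of the shut fingers; the grasp point (between the pads) lies 19 mm behind it; z points along the fingers, y is the direction in which the jaws open and shut (so a half turn about z gives the same grasp; the last joint's range is limited). The gripper opens to 85 mm and grips with 20 to 120 N. Pads are 22 mm wide; open, the fingers measure 114 mm over their backs; the gripper's body (76 mm by 85 mm) begins 54 mm behind the grasp point. The pads swing forward as they close: fully open they stand 13 mm farther back than shut.
Start: joints at [67.145, 20.558, 86.54, -0, 72.909, -6.595], TCP at [0.168, 0.576, 0.231] pointing down, gripper open.
Joint ranges: [-170.27, 170.27], [-57.76, 135], [12.27, 136.19], [-55.21, 235.2], [11.17, 155.16], [-170.74, 170.74]. Speed limits (degrees/s): [136.94, 136.94, 180, 180, 180, 180].

### API

Orientations are given as [roll, pitch, yaw] about the fixed x, y, z axes, in that order (R = Rz(yaw) Ry(pitch) Rx(roll)).
In Python, from plant import status, imaging, finish_job gives the robot as it stands. The module is installed in compiled form; this text tells all that it offers.
- The arm moves only by the tool servo_tool, never from a script. Its argument "series" is a list of rows, each an object of numbers: "x", "y", "z": the shift along the tool's x, y, z in mm; "roll": the turn about the tool's z in degrees; "grip": the opening, from -1 (shut) to 1 (fully open). In form: [{"x": .., "y": .., "z": .., "roll": .., "grip": ..}, ...]. A call has 1 to 10 rows; each row shifts and turns the pose as measured when the row begins, along the tool's axes as they then stand; what a row does not reach is not made up. A row lasts 1/8 s, in which the tool goes at most 62.5 mm and 10.7 degrees, less where a joint would pass 70% of its speed; a pose out of reach is approached as far as the arm can. A call with a gripper value outside its range is refused whole. The fingers move at their own pace and stop on an object; the grip force is fixed at half the most. Time passes only in rows, so rows that do not move let the fingers close. It gives the time, the measured TCP pose, the force and the opening at its end, in the units of the state.
- status.get_state(): the state, without advancing time (a new reading comes with each control period).
- imaging.grab_frame(name): name is "scene" or "top" or "wrist"; returns a dict with "image" (400x640x3 uint8, blue, green, red), "depth" (400x640 float32, m along the optical axis (not along the pixel's ray), 0 where there is no reading), "fovy" (degrees; the focal length in pixels is half the picture's height over the tangent of half this angle, whatever the lens; pixels are square), "cx", "cy" (the principal point, pixels), "R" (3x3) and "t" (3): a world point X has camera coordinates R X + t; the wrist camera has in their place "hand_eye" (4x4, takes a point from camera to tool coordinates, whose origin is the TCP and whose axes are the flange's). Camera axes: x right, y down, z forward; pixel columns grow to the right and rows downward; lengths in m; the calibration is good to about 2 mm. A picture is of the moment at which its call begins: read the wrist's pose just before it.
- finish_job(): hands the job in, once; it reports no verdict.
The state is a dict: "t": time; "joint_positions": joint angles; "dq": joint speeds; "tau": joint torques, N m; "tcp_pos": TCP position; "eef_rot": TCP orientation; "ft_force": force on the tool from outside, world axes, zero at the start; "moment": the same for the moment, N m; "width": opening from 0.0 (shut) to 1.0 (fully open).
Only numpy, scipy, OpenCV 4.12 (cv2) and the standard library are available. Lean on these libraries where they do the work, as an engineer would, in place of code of your own. Each camera call takes 0.05 s, during which the arm holds its last target.

## Working session

There is one attempt and no reset: what is moved stays moved. The work goes in short steps, Python scripts to look and compute and a tool call to move; the robot and the scene stay as the last step left them, time stands still between calls to the robot, and variables do not carry over. Pictures are saved under pics/ and viewed, and the job is handed in when it is done.

Besides the shell and the picture viewer there is one more tool, called after "Request:" as name(argument=value, ...), one argument or row to a line, values as JSON. servo_tool: Moves the arm, as the interface text tells. Its arguments: {"type":"object","properties":{"series":{"type":"array"}},"required":["series"]}

```bash
mkdir -p pics; cat > h.py <<'E'
import numpy as np, cv2
from plant import status, imaging
from scipy.spatial.transform import Rotation as Ro
def st():
    s=status.get_state(); return s
def frame(n):
    s=status.get_state(); f=imaging.grab_frame(n)
    H,W=f["image"].shape[:2]; fl=H/2/np.tan(np.radians(f["fovy"]/2)); 
    if n=="wrist":
        T=np.eye(4);T[:3,:3]=Ro.from_euler('xyz',s["eef_rot"],degrees=True).as_matrix();T[:3,3]=s["tcp_pos"]
        M=T@np.array(f["hand_eye"])
    else:
        M=np.eye(4);R=np.array(f["R"]);M[:3,:3]=R.T;M[:3,3]=-R.T@np.array(f["t"])
    v,u=np.mgrid[:H,:W]; d=f["depth"]
    P=np.stack([(u-f["cx"])/fl*d,(v-f["cy"])/fl*d,d],-1)
    f["P"]=P@M[:3,:3].T+M[:3,3]; f["P"][d==0]=np.nan
    f["M"]=M; f["fl"]=fl
    return f
def save(f,name): cv2.imwrite("pics/"+name+".png",f["image"])
E
python3 - <<'E'
from h import *
print(st())
for n in("scene","top","wrist"):
    f=frame(n); save(f,n+"0"); np.save(n+"P.npy",f["P"]); np.save(n+"I.npy",f["image"]); print(n,f["fovy"],f["M"].round(3).tolist())
E
```

```text
{'t': 0.0, 'joint_positions': array([ 6.71444552e+01,  2.05990375e+01,  8.66007195e+01,  7.46064231e-04,
        7.29087621e+01, -6.59458472e+00]), 'dq': array([ 0.01234022, -0.0223128 ,  0.07955149,  0.00739229, -0.01319375,
        0.03104458]), 'tau': array([ 1.36152765e-03, -5.27615976e+01, -2.78615481e+01, -3.35560298e-04,
        1.30231053e-02,  8.51489546e-06]), 'tcp_pos': array([0.16773537, 0.57534855, 0.23043064]), 'eef_rot': array([-1.79892281e+02, -1.31706736e-02,  1.63738808e+02]), 'ft_force': array([-0.18110067, -0.33007492, -0.22251047]), 'moment': array([-0.02845144, -0.01430809,  0.0072995 ]), 'width': 1.0029829603090321}
scene 44.84799314409281 [[0.84, 0.386, -0.381, 1.067], [0.542, -0.577, 0.611, -0.766], [0.016, -0.72, -0.694, 1.019], [0.0, 0.0, 0.0, 1.0]]
top 43.44207003395801 [[0.013, -0.987, 0.162, 0.337], [-1.0, -0.017, -0.02, 0.019], [0.023, -0.162, -0.987, 1.569], [0.0, 0.0, 0.0, 1.0]]
wrist 64.5626989064009 [[0.279, 0.921, 0.273, 0.099], [0.96, -0.267, -0.081, 0.596], [-0.002, 0.285, -0.959, 0.373], [0.0, 0.0, 0.0, 1.0]]
```

View pics/scene0.png

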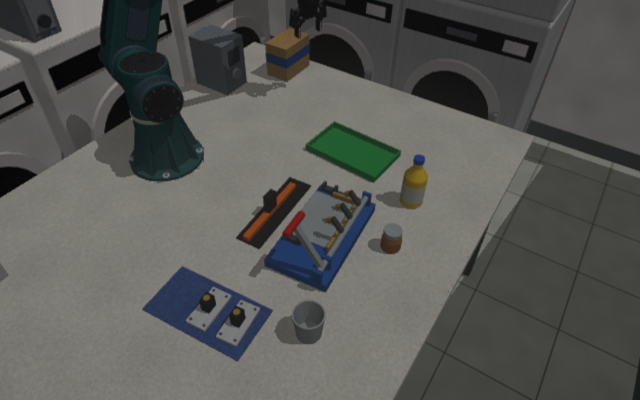

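View pics/top0.png

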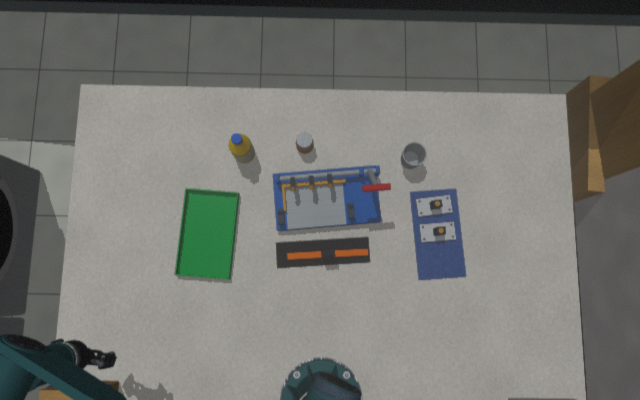

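View pics/wrist0.png

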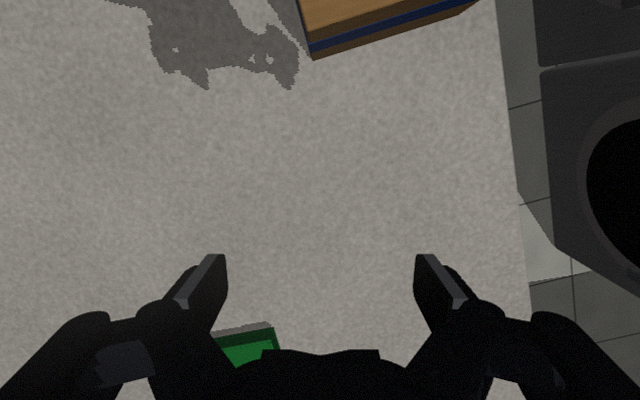

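The top view shows two fronts on the mat at about (435,206) and (438,232), the press at about (327,197), the bar on its pad at (325,252) and the tray at (208,235). I'll measure these next.

```bash
cat > m1.py <<'E'
from h import *
I=np.load("topI.npy");P=np.load("topP.npy")
hsv=cv2.cvtColor(I,cv2.COLOR_BGR2HSV)
def rep(name,m):
    m=m&np.isfinite(P[...,0])
    n,l,s,c=cv2.connectedComponentsWithStats(m.astype(np.uint8))
    for i in range(1,n):
        if s[i,4]<25: continue
        q=P[l==i]; r=cv2.minAreaRect((q[:,:2]*1000).astype(np.float32))
        print(name,s[i,:5].tolist(),"med",np.median(q,0).round(3),"z",np.percentile(q[:,2],[5,95]).round(3),"rect",np.round(r[0]),np.round(r[1]),round(r[2],1))
h,s,v=hsv[...,0],hsv[...,1],hsv[...,2]
rep("blue",(h>100)&(h<125)&(s>120)&(v>50))
rep("green",(h>45)&(h<80)&(s>100))
rep("orange",(h>3)&(h<14)&(s>150)&(v>100))
rep("brass",(h>14)&(h<30)&(s>130)&(v>90))
rep("red",((h>174)|(h<3))&(s>150)&(v>60))
z=P[...,2]
rep("ob",(z>0.05)&(z<0.3)&(P[...,0]>0.3))
E
python3 m1.py
```

```text
blue [231, 134, 10, 10, 73] med [0.751 0.259 0.17 ] z [0.165 0.173] rect [751. 260.] [25. 26.] 2.9
blue [274, 169, 74, 61, 303] med [0.621 0.143 0.03 ] z [0.024 0.075] rect [652.  83.] [141. 286.] 43.4
blue [334, 175, 25, 3, 40] med [ 0.676 -0.076  0.03 ] z [0.025 0.034] rect [674. -67.] [ 8. 75.] 7.3
blue [344, 182, 34, 42, 924] med [ 0.594 -0.108  0.03 ] z [0.024 0.035] rect [ 596. -111.] [131.  96.] 6.6
green [175, 189, 63, 90, 4567] med [0.489 0.363 0.005] z [-0.001  0.023] rect [491. 360.] [167. 267.] 86.4
orange [335, 249, 33, 8, 212] med [ 0.439 -0.084  0.02 ] z [0.011 0.023] rect [438. -84.] [ 20. 100.] 4.0
orange [287, 251, 34, 9, 225] med [0.428 0.061 0.019] z [0.008 0.025] rect [428.  62.] [ 20. 102.] 3.9
brass [229, 135, 21, 21, 234] med [0.737 0.251 0.118] z [0.104 0.131] rect [745. 257.] [52. 62.] 19.2
brass [333, 179, 12, 4, 27] med [ 0.657 -0.041  0.046] z [0.04  0.052] rect [657. -42.] [ 8. 34.] 6.0
brass [315, 181, 12, 3, 26] med [0.652 0.012 0.045] z [0.039 0.048] rect [652.  13.] [ 8. 34.] 2.2
brass [297, 183, 12, 3, 26] med [0.646 0.07  0.043] z [0.038 0.05 ] rec
[... 238 characters left out ...]
 133, 25, 27, 506] med [0.74  0.251 0.117] z [0.064 0.172] rect [748. 257.] [61. 67.] 17.3
ob [296, 132, 16, 17, 212] med [0.779 0.066 0.07 ] z [0.062 0.075] rect [780.  67.] [49. 47.] 7.2
ob [402, 141, 25, 26, 221] med [ 0.751 -0.277  0.074] z [0.053 0.083] rect [ 741. -272.] [73. 75.] 77.3
ob [275, 165, 116, 27, 1054] med [ 0.661 -0.04   0.077] z [0.063 0.189] rect [639. -15.] [ 99. 329.] 6.2
ob [432, 199, 10, 9, 64] med [ 0.591 -0.345  0.055] z [0.051 0.059] rect [ 591. -345.] [23. 30.] 10.4
ob [435, 226, 11, 8, 62] med [ 0.51  -0.356  0.055] z [0.051 0.06 ] rect [ 509. -354.] [22. 30.] 0.5
ob [321, 249, 14, 8, 102] med [ 0.434 -0.009  0.077] z [0.06  0.081] rect [434. -11.] [20. 39.] 1.6
```

```bash
cat >> h.py <<'E'
def plan(x,y,z,yaw,n=None,grip=None,smax=58,rmax=10,lat=True):
    """print rounded rows in tool axes to reach target (m, deg)"""
    s=st(); p=np.array(s["tcp_pos"]); Rm=Ro.from_euler('xyz',s["eef_rot"],degrees=True)
    cy=s["eef_rot"][2]; d=(np.array([x,y,z])-p)*1000; dyaw=(yaw-cy+180)%360-180
    if n is None: n=max(1,int(np.ceil(max(np.linalg.norm(d)/smax,abs(dyaw)/rmax))))
    out=[]
    for i in range(n):
        R=Ro.from_euler('xyz',[180,0,cy+dyaw*i/n],degrees=True)
        v=R.inv().apply(d/n)
        out.append("{\"x\":%.1f,\"y\":%.1f,\"z\":%.1f,\"roll\":%.1f%s}"%(v[0],v[1],v[2],-dyaw/n,"" if grip is None else ',"grip":%g'%grip))
    print("tcp",p.round(4),"rpy",np.round(s["eef_rot"],2),"j",np.round(s["joint_positions"],0),"t",s["t"],"F",np.round(s["ft_force"],1),"w",round(s["width"],3)); print("d",d.round(1),"dyaw",round(dyaw,2)); print("["+",\n".join(out)+"]")
E
python3 -c "
from h import *
plan(.48,.03,.36,185)"
```

```text
tcp [0.1678 0.5755 0.2307] rpy [-1.7992e+02 -1.0000e-02  1.6374e+02] j [67. 21. 87. -0. 73. -7.] t 0.15 F [-0.6 -0.5 -0.1] w 1.001
d [ 312.2 -545.5  129.3] dyaw 21.26
[{"x":-37.7,"y":-36.4,"z":-10.8,"roll":-1.8},
{"x":-36.6,"y":-37.5,"z":-10.8,"roll":-1.8},
{"x":-35.4,"y":-38.6,"z":-10.8,"roll":-1.8},
{"x":-34.2,"y":-39.7,"z":-10.8,"roll":-1.8},
{"x":-32.9,"y":-40.7,"z":-10.8,"roll":-1.8},
{"x":-31.7,"y":-41.7,"z":-10.8,"roll":-1.8},
{"x":-30.4,"y":-42.7,"z":-10.8,"roll":-1.8},
{"x":-29.0,"y":-43.6,"z":-10.8,"roll":-1.8},
{"x":-27.7,"y":-44.5,"z":-10.8,"roll":-1.8},
{"x":-26.3,"y":-45.3,"z":-10.8,"roll":-1.8},
{"x":-24.9,"y":-46.1,"z":-10.8,"roll":-1.8},
{"x":-23.4,"y":-46.9,"z":-10.8,"roll":-1.8}]
```

Request:
servo_tool(
  series=[
    {"x": -38, "y": -37, "z": -11, "roll": -2},
    {"x": -37, "y": -38, "z": -11, "roll": -2},
    {"x": -36, "y": -39, "z": -11, "roll": -2},
    {"x": -35, "y": -40, "z": -11, "roll": -2},
    {"x": -33, "y": -41, "z": -11, "roll": -2},
    {"x": -32, "y": -42, "z": -11, "roll": -2},
    {"x": -31, "y": -43, "z": -11, "roll": -2},
    {"x": -29, "y": -44, "z": -11, "roll": -2},
    {"x": -28, "y": -45, "z": -11, "roll": -2},
    {"x": -27, "y": -45, "z": -11, "roll": -2},
  ],
)

```text
invalid input at $.series[0]: expected keys x, y, z, roll, grip
```

```bash
python3 -c "
from h import *
plan(.48,.0,.36,185)"
```

```text
tcp [0.1678 0.5755 0.2307] rpy [-1.7992e+02 -1.0000e-02  1.6374e+02] j [67. 21. 87. -0. 73. -7.] t 0.15 F [-0.6 -0.5 -0.1] w 1.001
d [ 312.2 -575.5  129.3] dyaw 21.26
[{"x":-38.4,"y":-38.8,"z":-10.8,"roll":-1.8},
{"x":-37.2,"y":-39.9,"z":-10.8,"roll":-1.8},
{"x":-35.9,"y":-41.1,"z":-10.8,"roll":-1.8},
{"x":-34.6,"y":-42.1,"z":-10.8,"roll":-1.8},
{"x":-33.3,"y":-43.2,"z":-10.8,"roll":-1.8},
{"x":-32.0,"y":-44.2,"z":-10.8,"roll":-1.8},
{"x":-30.6,"y":-45.2,"z":-10.8,"roll":-1.8},
{"x":-29.2,"y":-46.1,"z":-10.8,"roll":-1.8},
{"x":-27.7,"y":-47.0,"z":-10.8,"roll":-1.8},
{"x":-26.3,"y":-47.8,"z":-10.8,"roll":-1.8},
{"x":-24.8,"y":-48.6,"z":-10.8,"roll":-1.8},
{"x":-23.3,"y":-49.4,"z":-10.8,"roll":-1.8}]
```

Request:
servo_tool(
  series=[
    {"x": -38, "y": -37, "z": -11, "roll": -2, "grip": 1},
    {"x": -37, "y": -38, "z": -11, "roll": -2, "grip": 1},
    {"x": -36, "y": -39, "z": -11, "roll": -2, "grip": 1},
    {"x": -35, "y": -40, "z": -11, "roll": -2, "grip": 1},
    {"x": -33, "y": -41, "z": -11, "roll": -2, "grip": 1},
    {"x": -32, "y": -42, "z": -11, "roll": -2, "grip": 1},
    {"x": -31, "y": -43, "z": -11, "roll": -2, "grip": 1},
    {"x": -29, "y": -44, "z": -11, "roll": -2, "grip": 1},
    {"x": -28, "y": -45, "z": -11, "roll": -2, "grip": 1},
    {"x": -27, "y": -45, "z": -11, "roll": -2, "grip": 1},
  ],
)

```text
t: 1.4
tcp_pos: [0.4478, 0.1125, 0.342]
eef_rot: [-179.8, -0.1, -175.2]
ft_force: [-0.2, 1.5, -0.2]
width: 1.001
```

```bash
sed -i 's/grip=None,smax/grip=1,smax/' h.py; python3 -c "
from h import *
plan(.48,.0,.36,185)"
```

```text
tcp [0.4478 0.1125 0.342 ] rpy [-1.7984e+02 -8.0000e-02 -1.7519e+02] j [  6.   4.  93.  -0.  83. -89.] t 1.4 F [-0.2  1.5 -0.2] w 1.001
d [  32.2 -112.5   18. ] dyaw 0.19
[{"x":-7.6,"y":-38.3,"z":-6.0,"roll":-0.1,"grip":1},
{"x":-7.5,"y":-38.3,"z":-6.0,"roll":-0.1,"grip":1},
{"x":-7.5,"y":-38.3,"z":-6.0,"roll":-0.1,"grip":1}]
```

Request:
servo_tool(
  series=[
    {"x": -7, "y": -50, "z": -6, "roll": 0, "grip": 1},
    {"x": -7, "y": -50, "z": -6, "roll": 0, "grip": 1},
    {"x": -7, "y": -50, "z": -6, "roll": 0, "grip": 1},
    {"x": 0, "y": 0, "z": 0, "roll": 0, "grip": 1},
  ],
)

```text
t: 1.9
tcp_pos: [0.4839, -0.0435, 0.3611]
eef_rot: [-179.8, 0.0, -175.4]
ft_force: [-0.1, 1.1, -0.2]
width: 1.0
```

```bash
python3 - <<'E'
from h import *
f=frame("wrist"); save(f,"w1"); np.save("wP.npy",f["P"]); np.save("wI.npy",f["image"]); print(f["M"].round(3))
E
```

```text
[[-0.081  0.955  0.284  0.412]
 [ 0.997  0.079  0.018 -0.049]
 [-0.005  0.285 -0.959  0.504]
 [ 0.     0.     0.     1.   ]]
```

View pics/w1.png

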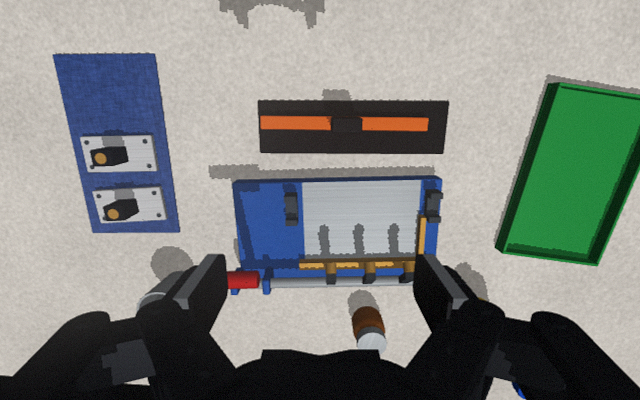

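The wrist view shows the whole press (slab corners at about (233,180) and (440,178)), the mat with both fronts at (118,152) and (130,205), the pad with the bar, and the tray. I'll fit the poses from the depth.

```bash
cat > m2.py <<'E'
from h import *
from scipy.optimize import least_squares
I=np.load("wI.npy");P=np.load("wP.npy")
hsv=cv2.cvtColor(I,cv2.COLOR_BGR2HSV);h,s,v=[hsv[...,i].astype(int) for i in range(3)]
fin=np.isfinite(P[...,0]); z=P[...,2]
print("counter z", np.nanmedian(z[60:90,200:240]))
# slab edges: rows/cols scanning
slab=fin&(z>0.022)&(z<0.038)&(P[...,0]>.5)&(P[...,1]<.2)&(P[...,1]>-.25)
# front edge
fr=[];
for c in range(245,430,3):
    r=np.where(slab[170:215,c])[0]
    if len(r): fr.append(P[170+r[0],c])
fr=np.array(fr); k=np.polyfit(fr[:,1],fr[:,0],1); k=np.polyfit(fr[:,1][abs(fr[:,0]-np.polyval(k,fr[:,1]))<.004],fr[:,0][abs(fr[:,0]-np.polyval(k,fr[:,1]))<.004],1)
print("front edge: x=",k,"yaw",np.degrees(np.arctan(-k[0])), "z",np.median(fr[:,2]))
l=[];rr=[]
for r in range(186,262,2):
    c=np.where(slab[r,200:300])[0]
    if len(c): l.append(P[r,200+c[0]])
    c=np.where(slab[r,400:460])[0]
    if len(c): rr.append(P[r,400+c[-1]])
for n,e in(("left",l),("right",rr)):
    e=np.array(e); kk=np.polyfit(e[:,0],e[:,1],1); print(n,kk,"yaw",np.degrees(np.arctan(kk[0])),"at x=.6:",np.polyval(kk,.6),"std",np.std(e[:,1]-np.polyval(kk,e[:,0])))
br=(h>14)&(h<30)&(s>130)&(v>90)&fin&(z>.03)&(z<.055)
top=br&(z>.042)&(z<.05)
q=P[top]; print("brass",len(q))
side=q[(q[:,1]>.08)]; print("side",side.min(0).round(4),side.max(0).round(4), np.median(side,0).round(4))
back=q[(q[:,1]<.08)&(q[:,0]>.62)]; kb=np.polyfit(back[:,1],back[:,0],1); print("back",kb,"yaw",np.degrees(np.arctan(-kb[0])),"res",np.percentile(back[:,0]-np.polyval(kb,back[:,1]),[2,98]))
red=((h>174)|(h<3))&(s>150)&(v>60)&fin; q=P[red]; print("red",np.median(q,0).round(3),q.min(0).round(3),q.max(0).round(3))
def rep(name,m,a=40):
    n,lb,sx,c=cv2.connectedComponentsWithStats((m&fin).astype(np.uint8))
    for i in range(1,n):
        if sx[i,4]<a: continue
        q=P[lb==i]; r=cv2.minAreaRect((q[:,:2]*1000).astype(np.float32))
        print(name,sx[i,:5].tolist(),"med",np.median(q,0).round(4),"z",np.percentile(q[:,2],[5,95]).round(3),"rect",np.round(r[0],1),np.round(r[1],1),round(r[2],2))
left=P[...,1]<-.26
u=np.arange(640)[None]+0*z
rep("plate",left&(z>.009)&(z<.02)&(s<60))
rep("block",left&(z>.045)&(z<.06)&(u<190))
rep("mat",left&(z<.009)&(s>100))
rep("green",(h>45)&(h<80)&(s>100),200)
rep("greenrim",(h>45)&(h<80)&(s>100)&(z>.018),50)
rep("orange",(h>3)&(h<14)&(s>150)&(z>.014)&(z<.03))
rep("gripblk",(z>.07)&(z<.09)&(P[...,0]<.47))
E
python3 m2.py
```

```text
counter z 0.00025488634494674756
front edge: x= [-0.10523184  0.51611687] yaw 6.0072312017782155 z 0.025572479285897926
left [ 0.10171267 -0.23204153] yaw 5.807734001944463 at x=.6: -0.17101392738854596 std 0.0006385081650198162
right [0.12398716 0.07079942] yaw 7.067870650010378 at x=.6: 0.14519172122238952 std 0.013085109854491258
brass 733
side [0.5604 0.0801 0.0435] [0.6492 0.1285 0.0486] [0.6039 0.1202 0.0463]
back [-0.10804954  0.65214209] yaw 6.1668582303926405 res [-0.0056143   0.00576069]
red [ 0.605 -0.122  0.188] [ 0.598 -0.14   0.072] [ 0.687 -0.105  0.191]
plate [80, 135, 78, 37, 1962] med [ 0.5003 -0.3423  0.0146] z [0.013 0.016] rect [ 506.9 -357.4] [ 56.1 110.3] 6.06
plate [92, 186, 75, 37, 1689] med [ 0.5814 -0.3319  0.0147] z [0.012 0.016] rect [ 589.8 -348.1] [ 56.3 110.6] 8.2
block [89, 149, 28, 17, 412] med [ 0.5056 -0.3535  0.0546] z [0.048 0.057] rect [ 506.4 -357.2] [23.6 31. ] 4.86
block [102, 203, 26, 18, 371] med [ 0.5875 -0.345   0.0546] z [0.047 0.057] rect [ 589.5 -347.9] [24.2 30.7] 8.91
block [153, 281, 22, 7, 67] med [ 0.7054 -0.2772  0.0528] z [0.046
[... 256 characters left out ...]
278.2 149.7] 5.14
green [495, 82, 145, 184, 18810] med [0.484  0.361  0.0052] z [0.004 0.024] rect [492.7 369.6] [193.2 272.8] 86.32
greenrim [500, 82, 140, 184, 2375] med [0.5053 0.321  0.0238] z [0.019 0.026] rect [490.2 357.8] [168.7 269.4] 86.59
orange [260, 115, 72, 15, 953] med [ 0.4372 -0.0845  0.0202] z [0.019 0.022] rect [437.3 -85.6] [ 19.9 105.4] 3.93
orange [359, 116, 69, 15, 903] med [0.4269 0.062  0.02  ] z [0.018 0.022] rect [427.2  59.4] [ 19.9 101.9] 3.81
orange [358, 309, 24, 11, 94] med [0.7542 0.0636 0.0223] z [0.015 0.029] rect [756.7  66.3] [41.5 10.6] 84.56
gripblk [331, 117, 31, 16, 488] med [ 0.4317 -0.015   0.078 ] z [0.076 0.079] rect [431.7 -14.5] [19.2 39.7] 4.72
```

```bash
cat >> h.py <<'E'
TH=5.95; PO=np.array([.5885,.0289])
def topress(q):
    c,s=np.cos(np.radians(TH)),np.sin(np.radians(TH)); d=np.asarray(q)[...,:2]-PO
    return np.stack([c*d[...,0]+s*d[...,1],-s*d[...,0]+c*d[...,1]],-1)
def fromp(x,y):
    c,s=np.cos(np.radians(TH)),np.sin(np.radians(TH)); return PO+np.array([c*x-s*y,s*x+c*y])
E
cat > m3.py <<'E'
from h import *
I=np.load("wI.npy");P=np.load("wP.npy")
hsv=cv2.cvtColor(I,cv2.COLOR_BGR2HSV);h,s,v=[hsv[...,i].astype(int) for i in range(3)]
z=P[...,2];pp=topress(P)*1000
br=(h>14)&(h<30)&(s>130)&(v>60)&(z>.03)&(z<.055)
for lo,hi in((.03,.04),(.04,.044),(.044,.05)):
    q=pp[br&(z>lo)&(z<hi)]; a=q[q[:,1]>84]; b=q[(q[:,1]<84)&(q[:,0]>50)]
    print(lo,len(a),a.min(0) if len(a) else 0,np.percentile(a[:,1],[5,50,95]) if len(a) else 0, np.percentile(b[:,0],[5,50,95]) if len(b) else 0)
# supports
m=(z>.05)&(z<.06)&(pp[...,0]>-80)&(pp[...,0]<0)&(v<90)
for sgn in(-1,1):
    q=pp[m&(sgn*pp[...,1]>85)&(abs(pp[...,1])<130)]; print(sgn,len(q),np.percentile(q,[2,98],axis=0))
# bed
m=(s<40)&(abs(z-.03)<.004)&(abs(pp[...,0])<100)&(abs(pp[...,1])<130); q=pp[m]; print("bed",np.percentile(q,[1,99],axis=0), np.median(z[m]))
E
python3 m3.py
```

```text
0.03 4 [-17.876117    84.42123215] [84.63766808 86.50509966 89.75589752] [54.42744592 55.14117016 55.96212808]
0.04 5 [-18.59107274  84.97150962] [86.19399172 93.1636372  95.35363707] [54.30144214 54.91205452 76.35054007]
0.044 190 [-18.61229639  87.83191476] [88.85743478 92.35984388 96.18487112] [54.82595845 60.03717714 65.76470468]
-1 155 [[ -59.26488386 -116.55988001]
 [ -13.52955183 -100.60428801]]
1 190 [[-59.27775939  97.27579937]
 [-13.69102397 114.93891911]]
bed [[-72.54864575 -89.03598949]
 [ 53.87201508  87.77990003]] 0.030973960196777894
```

```bash
sed -i 's/PO=np.array.*/PO=np.array([.5886,.0277])/' h.py; python3 -c "
from h import *
plan(.5897,-.348,.28,98.3)"
```

```text
tcp [ 0.4832 -0.0418  0.3608] rpy [-1.7987e+02 -4.0000e-02 -1.7537e+02] j [ -13.    5.   89.   -0.   86. -108.] t 1.95 F [-0.2  1.  -0.6] w 1.0
d [ 106.5 -306.2  -80.8] dyaw -86.33
[{"x":-9.1,"y":-34.9,"z":9.0,"roll":9.6,"grip":1},
{"x":-14.7,"y":-32.9,"z":9.0,"roll":9.6,"grip":1},
{"x":-20.0,"y":-30.0,"z":9.0,"roll":9.6,"grip":1},
{"x":-24.7,"y":-26.2,"z":9.0,"roll":9.6,"grip":1},
{"x":-28.7,"y":-21.7,"z":9.0,"roll":9.6,"grip":1},
{"x":-32.0,"y":-16.6,"z":9.0,"roll":9.6,"grip":1},
{"x":-34.3,"y":-11.1,"z":9.0,"roll":9.6,"grip":1},
{"x":-35.6,"y":-5.2,"z":9.0,"roll":9.6,"grip":1},
{"x":-36.0,"y":0.8,"z":9.0,"roll":9.6,"grip":1}]
```

Request:
servo_tool(
  series=[
    {"x": -9, "y": -35, "z": 9, "roll": 9.6, "grip": 1},
    {"x": -15, "y": -33, "z": 9, "roll": 9.6, "grip": 1},
    {"x": -20, "y": -30, "z": 9, "roll": 9.6, "grip": 1},
    {"x": -25, "y": -26, "z": 9, "roll": 9.6, "grip": 1},
    {"x": -29, "y": -22, "z": 9, "roll": 9.6, "grip": 1},
    {"x": -32, "y": -17, "z": 9, "roll": 9.6, "grip": 1},
    {"x": -34, "y": -11, "z": 9, "roll": 9.6, "grip": 1},
    {"x": -36, "y": -5, "z": 9, "roll": 9.6, "grip": 1},
    {"x": -36, "y": 1, "z": 9, "roll": 9.6, "grip": 1},
    {"x": 0, "y": 0, "z": 0, "roll": 0, "grip": 1},
  ],
)

```text
t: 3.2
tcp_pos: [0.5886, -0.3406, 0.2724]
eef_rot: [-179.7, -0.6, 96.3]
ft_force: [0.3, 0.7, -0.1]
width: 0.998
```

```bash
cat > look.py <<'E'
from h import *
import sys
f=frame("wrist"); save(f,sys.argv[1]); I,P=f["image"],f["P"]
hsv=cv2.cvtColor(I,cv2.COLOR_BGR2HSV);h,s,v=[hsv[...,i].astype(int) for i in range(3)]
fin=np.isfinite(P[...,0]); z=P[...,2]
def rep(name,m,a=40):
    n,lb,sx,c=cv2.connectedComponentsWithStats((m&fin).astype(np.uint8))
    for i in range(1,n):
        if sx[i,4]<a: continue
        q=P[lb==i]; r=cv2.minAreaRect((q[:,:2]*1000).astype(np.float32))
        print(name,sx[i,:5].tolist(),"z",np.percentile(q[:,2],[5,95]).round(3),"rect",np.round(r[0],1),np.round(r[1],1),round(r[2],2))
left=(P[...,1]<-.24)&(P[...,0]<.68)
rep("plate",left&(z>.009)&(z<.02)&(s<60))
rep("block",left&(z>.045)&(z<.06))
E
python3 look.py w2; python3 -c "
from h import *
plan(.5897,-.348,.021,98.3)"
```

```text
plate [297, 129, 46, 85, 3003] z [0.013 0.016] rect [ 589.4 -347.7] [ 55.6 110. ] 8.23
plate [232, 130, 47, 84, 2920] z [0.013 0.016] rect [ 506.5 -357. ] [ 56.1 109.3] 6.14
block [239, 166, 23, 26, 555] z [0.048 0.056] rect [ 506.2 -356.2] [24.1 29. ] 6.18
block [310, 166, 21, 27, 528] z [0.052 0.056] rect [ 588.8 -347.7] [23.4 30.4] 6.65
tcp [ 0.5884 -0.3391  0.2729] rpy [-179.73   -0.63   96.44] j [-36.  26.  72.   0.  83. -42.] t 3.25 F [-0.7  0.6 -0.6] w 1.001
d [   1.3   -8.9 -251.9] dyaw 1.86
[{"x":-1.8,"y":0.1,"z":50.4,"roll":-0.4,"grip":1},
{"x":-1.8,"y":0.0,"z":50.4,"roll":-0.4,"grip":1},
{"x":-1.8,"y":0.0,"z":50.4,"roll":-0.4,"grip":1},
{"x":-1.8,"y":0.0,"z":50.4,"roll":-0.4,"grip":1},
{"x":-1.8,"y":0.0,"z":50.4,"roll":-0.4,"grip":1}]
```

View pics/w2.png

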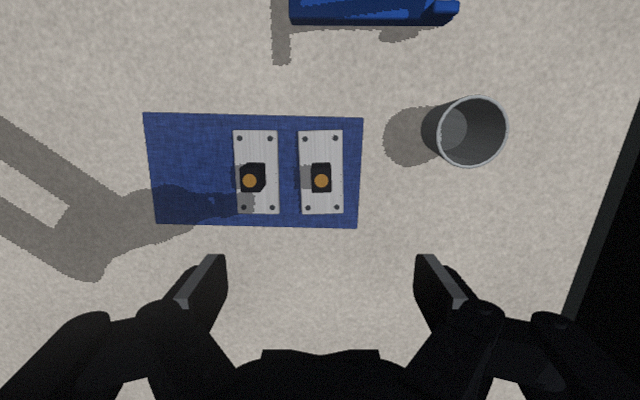

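The picture shows both fronts undisturbed at (255,170) and (321,170), and the measurement agrees to 1 mm. I'll descend on the far one.

Request:
servo_tool(
  series=[
    {"x": -2, "y": 0, "z": 50, "roll": -0.5, "grip": 0.6},
    {"x": -2, "y": 0, "z": 50, "roll": -0.5, "grip": 0.6},
    {"x": -2, "y": 0, "z": 50, "roll": -0.5, "grip": 0.6},
    {"x": -2, "y": 0, "z": 42, "roll": -0.4, "grip": 0.6},
    {"x": 0, "y": 0, "z": 0, "roll": 0, "grip": 0.6},
  ],
)

```text
t: 3.88
tcp_pos: [0.5911, -0.3346, 0.0807]
eef_rot: [-180.0, -0.7, 99.4]
ft_force: [-0.3, 0.4, -0.1]
width: 0.801
```

```bash
python3 -c "
from h import *
plan(.5892,-.3477,.021,98.2,n=2,grip=.6)"
```

```text
tcp [ 0.5911 -0.3346  0.0807] rpy [-179.99   -0.69   99.37] j [-36.  36.  84.   1.  61. -45.] t 3.875 F [-0.3  0.4 -0.1] w 0.801
d [ -1.9 -13.1 -59.7] dyaw -1.17
[{"x":-6.3,"y":-2.0,"z":29.9,"roll":0.6,"grip":0.6},
{"x":-6.3,"y":-2.0,"z":29.9,"roll":0.6,"grip":0.6}]
```

```bash
python3 - <<'E'
t=open('h.py').read()
t=t.replace("R=Ro.from_euler('xyz',[180,0,cy+dyaw*i/n],degrees=True)","R=Ro.from_euler('z',dyaw*i/n,degrees=True)*Rm")
open('h.py','w').write(t)
E
python3 -c "
from h import *
plan(.5892,-.3477,.021,98.2,n=2,grip=.6)"
```

```text
tcp [ 0.5911 -0.3346  0.0807] rpy [-179.99   -0.69   99.37] j [-36.  36.  84.   1.  61. -45.] t 3.875 F [-0.3  0.4 -0.1] w 0.801
d [ -1.9 -13.1 -59.7] dyaw -1.17
[{"x":-6.6,"y":-2.0,"z":29.8,"roll":0.6,"grip":0.6},
{"x":-6.7,"y":-2.0,"z":29.8,"roll":0.6,"grip":0.6}]
```

Request:
servo_tool(
  series=[
    {"x": -7, "y": -2, "z": 15, "roll": 0.6, "grip": 0.6},
    {"x": -7, "y": -2, "z": 15, "roll": 0.6, "grip": 0.6},
    {"x": 0, "y": 0, "z": 0, "roll": 0, "grip": 0.6},
  ],
)

```text
t: 4.25
tcp_pos: [0.5923, -0.3497, 0.054]
eef_rot: [179.7, -0.4, 98.3]
ft_force: [-0.2, 0.5, -0.5]
width: 0.803
```

```bash
python3 -c "
from h import *
plan(.5892,-.3477,.021,98.2,n=2,grip=.6)"
```

```text
tcp [ 0.5923 -0.3497  0.054 ] rpy [179.73  -0.41  98.26] j [-37.  38.  84.   1.  58. -45.] t 4.25 F [-0.2  0.5 -0.5] w 0.803
d [ -3.1   2.  -33. ] dyaw -0.06
[{"x":1.1,"y":-1.5,"z":16.5,"roll":0.0,"grip":0.6},
{"x":1.1,"y":-1.5,"z":16.5,"roll":0.0,"grip":0.6}]
```

Request:
servo_tool(
  series=[
    {"x": 1, "y": -2, "z": 17, "roll": 0, "grip": 0.6},
    {"x": 1, "y": -2, "z": 16, "roll": 0, "grip": 0.6},
    {"x": 0, "y": 0, "z": 0, "roll": 0, "grip": 0.6},
  ],
)

```text
t: 4.62
tcp_pos: [0.5884, -0.3486, 0.0199]
eef_rot: [179.7, -0.4, 98.2]
ft_force: [-0.6, -0.6, 0.4]
width: 0.801
```

```bash
python3 -c "
from h import *
plan(.5892,-.3477,.021,98.2,n=1,grip=.6)"
```

```text
tcp [ 0.5884 -0.3486  0.0199] rpy [179.65  -0.35  98.23] j [-37.  40.  86.   1.  55. -45.] t 4.625 F [-0.6 -0.6  0.4] w 0.801
d [0.8 0.9 1.1] dyaw -0.03
[{"x":0.8,"y":1.0,"z":-1.1,"roll":0.0,"grip":0.6}]
```

Request:
servo_tool(
  series=[
    {"x": 0, "y": 0, "z": 0, "roll": 0, "grip": -1},
    {"x": 0, "y": 0, "z": 0, "roll": 0, "grip": -1},
    {"x": 0, "y": 0, "z": 0, "roll": 0, "grip": -1},
    {"x": 0, "y": 0, "z": 0, "roll": 0, "grip": -1},
    {"x": 0, "y": 0, "z": 0, "roll": 0, "grip": -1},
  ],
)

```text
t: 5.25
tcp_pos: [0.5888, -0.3487, 0.0203]
eef_rot: [179.6, -0.3, 98.2]
ft_force: [0.2, -0.4, -2.2]
width: 0.273
```

Request:
servo_tool(
  series=[
    {"x": 0, "y": 0, "z": -20, "roll": 0, "grip": -1},
    {"x": 0, "y": 0, "z": -40, "roll": 0, "grip": -1},
    {"x": 0, "y": 0, "z": -40, "roll": 0, "grip": -1},
    {"x": 0, "y": 0, "z": 0, "roll": 0, "grip": -1},
  ],
)

```text
t: 5.75
tcp_pos: [0.5882, -0.3495, 0.1261]
eef_rot: [179.6, -0.3, 98.2]
ft_force: [0.6, -0.6, -2.4]
width: 0.274
```

```bash
python3 -c "
from h import *
plan(.46,-.2,.125,185.95,grip=-1)"
```

```text
tcp [ 0.5882 -0.3495  0.1261] rpy [179.62  -0.31  98.24] j [-37.  33.  82.   1.  66. -45.] t 5.75 F [ 0.6 -0.6 -2.4] w 0.274
d [-128.2  149.5   -1.1] dyaw 87.71
[{"x":18.5,"y":-11.7,"z":0.1,"roll":-9.7,"grip":-1},
{"x":20.2,"y":-8.4,"z":0.2,"roll":-9.7,"grip":-1},
{"x":21.3,"y":-4.9,"z":0.2,"roll":-9.7,"grip":-1},
{"x":21.8,"y":-1.2,"z":0.2,"roll":-9.7,"grip":-1},
{"x":21.7,"y":2.5,"z":0.3,"roll":-9.7,"grip":-1},
{"x":21.0,"y":6.2,"z":0.3,"roll":-9.7,"grip":-1},
{"x":19.6,"y":9.6,"z":0.3,"roll":-9.7,"grip":-1},
{"x":17.7,"y":12.8,"z":0.3,"roll":-9.7,"grip":-1},
{"x":15.3,"y":15.6,"z":0.3,"roll":-9.7,"grip":-1}]
```

Request:
servo_tool(
  series=[
    {"x": 18, "y": -12, "z": 0, "roll": -9.7, "grip": -1},
    {"x": 20, "y": -8, "z": 0, "roll": -9.7, "grip": -1},
    {"x": 21, "y": -5, "z": 0, "roll": -9.7, "grip": -1},
    {"x": 22, "y": -1, "z": 0, "roll": -9.7, "grip": -1},
    {"x": 22, "y": 2, "z": 0, "roll": -9.7, "grip": -1},
    {"x": 21, "y": 6, "z": 0, "roll": -9.7, "grip": -1},
    {"x": 20, "y": 10, "z": 0, "roll": -9.7, "grip": -1},
    {"x": 18, "y": 13, "z": 0, "roll": -9.7, "grip": -1},
    {"x": 15, "y": 16, "z": 0, "roll": -9.7, "grip": -1},
  ],
)

```text
t: 6.88
tcp_pos: [0.4486, -0.1956, 0.1224]
eef_rot: [179.4, 0.0, -171.7]
ft_force: [0.5, 0.7, -3.1]
width: 0.273
```

```bash
python3 -c "
from h import *
t=fromp(-.055,.058); print(t)
plan(t[0],t[1],.125,185.95,grip=-1)"
```

```text
[0.52788399 0.07968621]
tcp [ 0.4486 -0.1956  0.1224] rpy [ 1.7940e+02  5.0000e-02 -1.7168e+02] j [ -32.   19.  107.    1.   54. -131.] t 6.875 F [ 0.5  0.7 -3.1] w 0.273
d [ 79.3 275.3   2.6] dyaw -2.37
[{"x":-23.7,"y":52.2,"z":0.0,"roll":0.5,"grip":-1},
{"x":-23.2,"y":52.4,"z":0.1,"roll":0.5,"grip":-1},
{"x":-22.8,"y":52.6,"z":0.1,"roll":0.5,"grip":-1},
{"x":-22.4,"y":52.8,"z":0.1,"roll":0.5,"grip":-1},
{"x":-21.9,"y":52.9,"z":0.1,"roll":0.5,"grip":-1}]
```

Request:
servo_tool(
  series=[
    {"x": -15, "y": 53, "z": 0, "roll": 0.5, "grip": -1},
    {"x": -20, "y": 53, "z": 0, "roll": 0.5, "grip": -1},
    {"x": -25, "y": 53, "z": 0, "roll": 0.5, "grip": -1},
    {"x": -26, "y": 53, "z": 0, "roll": 0.5, "grip": -1},
    {"x": -26, "y": 53, "z": 0, "roll": 0.5, "grip": -1},
    {"x": 0, "y": 0, "z": 0, "roll": 0, "grip": -1},
  ],
)

```text
t: 7.62
tcp_pos: [0.5241, 0.0903, 0.1232]
eef_rot: [179.3, -0.1, -174.3]
ft_force: [-0.0, -0.8, -3.3]
width: 0.274
```

```bash
python3 -c "
from h import *
t=fromp(-.055,.058); print(t)
plan(t[0],t[1],.065,185.95,grip=-1)"
```

```text
[0.52788399 0.07968621]
tcp [0.5241 0.0903 0.1232] rpy [ 1.7933e+02 -1.4000e-01 -1.7425e+02] j [  2.  22. 102.   1.  56. -94.] t 7.625 F [-0.  -0.8 -3.3] w 0.274
d [  3.8 -10.6 -58.2] dyaw 0.2
[{"x":-1.4,"y":-5.8,"z":29.0,"roll":-0.1,"grip":-1},
{"x":-1.4,"y":-5.8,"z":29.0,"roll":-0.1,"grip":-1}]
```

Request:
servo_tool(
  series=[
    {"x": -1, "y": -6, "z": 29, "roll": 0, "grip": -1},
    {"x": -1, "y": -6, "z": 29, "roll": 0, "grip": -1},
    {"x": 0, "y": 0, "z": 0, "roll": 0, "grip": -1},
  ],
)

```text
t: 8.0
tcp_pos: [0.5251, 0.0784, 0.0631]
eef_rot: [179.4, -0.3, -174.1]
ft_force: [-0.7, -0.1, -2.6]
width: 0.27
```

```bash
python3 -c "
from h import *
t=fromp(-.055,.060); print(t)
plan(t[0],t[1],.047,185.95,grip=-1)
f=frame('wrist');save(f,'w3')"
```

```text
[0.52767667 0.08167543]
tcp [0.5251 0.0784 0.0631] rpy [ 179.37   -0.28 -174.1 ] j [  1.  27. 105.   1.  48. -96.] t 8.0 F [-0.7 -0.1 -2.6] w 0.27
d [  2.6   3.3 -16.1] dyaw 0.05
[{"x":-3.0,"y":2.8,"z":16.1,"roll":-0.0,"grip":-1}]
```

View pics/w3.png

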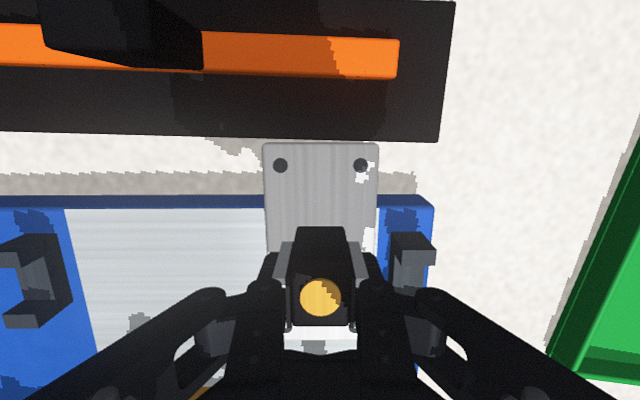

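The plate hangs square over the bed, with its near edge at about (320,145) and the right support clear of the finger. I'll lower it.

Request:
servo_tool(
  series=[
    {"x": -1, "y": 2, "z": 8, "roll": 0, "grip": -1},
    {"x": -1, "y": 0, "z": 7, "roll": 0, "grip": -1},
    {"x": 0, "y": 0, "z": 2, "roll": 0, "grip": -1},
    {"x": 0, "y": 0, "z": 0, "roll": 0, "grip": -1},
  ],
)

```text
t: 8.55
tcp_pos: [0.5294, 0.0807, 0.0486]
eef_rot: [179.4, 0.1, -174.2]
ft_force: [-0.0, -0.4, -2.6]
width: 0.273
```

```bash
python3 -c "
from h import *
t=fromp(-.00,.061); print(topress(st()['tcp_pos']))
plan(t[0],t[1],.047,185.95,grip=-1)"
```

```text
[-0.05344094  0.05880891]
tcp [0.5294 0.0807 0.0486] rpy [ 1.7940e+02  5.0000e-02 -1.7415e+02] j [  1.  29. 105.   1.  46. -96.] t 8.55 F [-0.  -0.4 -2.6] w 0.273
d [52.9  7.7 -1.6] dyaw 0.1
[{"x":-53.4,"y":2.3,"z":1.7,"roll":-0.1,"grip":-1}]
```

Request:
servo_tool(
  series=[
    {"x": -12, "y": 0, "z": 0.5, "roll": 0, "grip": -1},
    {"x": -12, "y": 0, "z": 0, "roll": 0, "grip": -1},
    {"x": -12, "y": 0, "z": 0, "roll": 0, "grip": -1},
    {"x": -9, "y": 0, "z": 0, "roll": 0, "grip": -1},
    {"x": 0, "y": 0, "z": 0, "roll": 0, "grip": -1},
  ],
)

```text
t: 9.18
tcp_pos: [0.5795, 0.0858, 0.0489]
eef_rot: [179.4, 0.2, -174.1]
ft_force: [0.6, -0.6, -2.3]
width: 0.272
```

```bash
python3 -c "
from h import *
t=fromp(-.00,.061); print(topress(st()['tcp_pos']))
plan(t[0],t[1],.047,185.95,grip=-1)"
```

```text
[-0.00305769  0.05869134]
tcp [0.5795 0.0858 0.0489] rpy [ 179.41    0.23 -174.14] j [  1.  32.  98.   1.  50. -95.] t 9.175 F [ 0.6 -0.6 -2.3] w 0.272
d [ 2.8  2.6 -1.9] dyaw 0.09
[{"x":-3.0,"y":2.3,"z":1.9,"roll":-0.1,"grip":-1}]
```

Now down to contact.

Request:
servo_tool(
  series=[
    {"x": 0, "y": 0, "z": 2, "roll": 0, "grip": -1},
    {"x": 0, "y": 0, "z": 1, "roll": 0, "grip": -1},
    {"x": 0, "y": 0, "z": 0, "roll": 0, "grip": -1},
  ],
)

```text
t: 9.55
tcp_pos: [0.5792, 0.0858, 0.0468]
eef_rot: [179.4, 0.2, -174.1]
ft_force: [0.7, -0.1, -1.2]
width: 0.272
```

Request:
servo_tool(
  series=[
    {"x": -3, "y": 0, "z": 0, "roll": 0, "grip": -1},
    {"x": -2, "y": 0, "z": 0, "roll": 0, "grip": -1},
  ],
)

```text
t: 9.8
tcp_pos: [0.582, 0.0862, 0.0464]
eef_rot: [179.4, 0.0, -174.1]
ft_force: [-3.0, -0.1, 1.6]
width: 0.27
```

Request:
servo_tool(
  series=[
    {"x": -2, "y": 0, "z": 0, "roll": 0, "grip": -1},
    {"x": -2, "y": 0, "z": 0, "roll": 0, "grip": -1},
  ],
)

```text
t: 10.05
tcp_pos: [0.5822, 0.0863, 0.0463]
eef_rot: [179.4, -0.4, -174.1]
ft_force: [-7.5, -1.6, 9.2]
width: 0.27
```

Request:
servo_tool(
  series=[
    {"x": -1, "y": 2, "z": 0, "roll": 0, "grip": -1},
    {"x": -1, "y": 2, "z": 0, "roll": 0, "grip": -1},
  ],
)

```text
t: 10.3
tcp_pos: [0.583, 0.0888, 0.0462]
eef_rot: [179.6, -0.5, -174.1]
ft_force: [-6.4, -9.6, 4.6]
width: 0.276
```

Request:
servo_tool(
  series=[
    {"x": 0, "y": 0, "z": 0, "roll": 0, "grip": -0.25},
    {"x": 0, "y": 0, "z": 0, "roll": 0, "grip": -0.25},
    {"x": 0, "y": 0, "z": -10, "roll": 0, "grip": -0.2},
    {"x": 0, "y": 0, "z": -30, "roll": 0, "grip": -0.1},
    {"x": 15, "y": 0, "z": -10, "roll": 0, "grip": 0},
    {"x": 40, "y": 0, "z": -30, "roll": 0, "grip": 0.6},
    {"x": 50, "y": 0, "z": -30, "roll": 0, "grip": 1},
  ],
)

```text
t: 11.18
tcp_pos: [0.4802, 0.0779, 0.1588]
eef_rot: [179.5, -0.3, -174.1]
ft_force: [0.2, 0.3, 0.5]
width: 0.9
```

```bash
python3 look.py w4; python3 -c "
from h import *
plan(.5065,-.357,.17,96.1)"
```

```text
tcp [0.4726 0.0778 0.1609] rpy [ 179.48   -0.59 -174.04] j [  1.  16. 106.   1.  59. -96.] t 11.225 F [-7.9  0.5  1.6] w 0.973
d [  33.9 -434.8    9.1] dyaw -89.86
[{"x":1.3,"y":-48.4,"z":-1.4,"roll":10.0,"grip":1},
{"x":-7.1,"y":-47.9,"z":-1.5,"roll":10.0,"grip":1},
{"x":-15.3,"y":-45.9,"z":-1.6,"roll":10.0,"grip":1},
{"x":-23.1,"y":-42.6,"z":-1.6,"roll":10.0,"grip":1},
{"x":-30.1,"y":-37.9,"z":-1.7,"roll":10.0,"grip":1},
{"x":-36.2,"y":-32.1,"z":-1.7,"roll":10.0,"grip":1},
{"x":-41.3,"y":-25.4,"z":-1.7,"roll":10.0,"grip":1},
{"x":-45.0,"y":-17.8,"z":-1.6,"roll":10.0,"grip":1},
{"x":-47.5,"y":-9.7,"z":-1.6,"roll":10.0,"grip":1}]
```

View pics/w4.png

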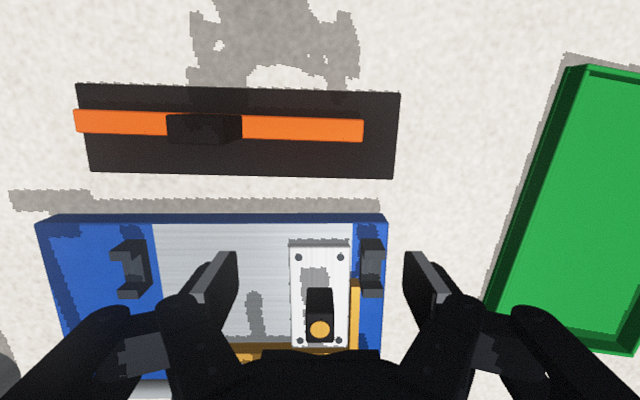

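The first front (320,300) sits in the fence corner. Now the second.

Request:
servo_tool(
  series=[
    {"x": 1, "y": -48, "z": -12, "roll": 10, "grip": 1},
    {"x": -7, "y": -48, "z": -12, "roll": 10, "grip": 1},
    {"x": -15, "y": -46, "z": -12, "roll": 10, "grip": 1},
    {"x": -23, "y": -43, "z": -8, "roll": 10, "grip": 1},
    {"x": -30, "y": -38, "z": -2, "roll": 10, "grip": 1},
    {"x": -36, "y": -32, "z": -2, "roll": 10, "grip": 1},
    {"x": -41, "y": -25, "z": -2, "roll": 10, "grip": 1},
    {"x": -45, "y": -18, "z": -2, "roll": 10, "grip": 1},
    {"x": -47, "y": -10, "z": -2, "roll": 9, "grip": 1},
    {"x": 0, "y": 0, "z": 0, "roll": 0, "grip": 0.6},
  ],
)

```text
t: 12.48
tcp_pos: [0.4868, -0.3649, 0.2108]
eef_rot: [-179.4, -0.7, 94.2]
ft_force: [-0.9, 0.1, 0.6]
width: 0.816
```

```bash
python3 look.py w5; python3 -c "
from h import *
plan(.5065,-.357,.06,96.1,grip=.6)"
```

```text
plate [313, 120, 53, 100, 4138] z [0.013 0.016] rect [ 506.3 -356.7] [ 55.6 109.7] 5.77
block [330, 163, 25, 32, 779] z [0.052 0.057] rect [ 506.4 -356.6] [23.6 30.2] 4.75
tcp [ 0.4864 -0.3627  0.2106] rpy [-179.31   -0.79   94.32] j [-43.  23.  86.   0.  72. -48.] t 12.525 F [-0.9 -0.6 -0.4] w 0.802
d [  20.1    5.7 -150.6] dyaw 1.78
[{"x":0.7,"y":7.4,"z":50.1,"roll":-0.6,"grip":0.6},
{"x":0.6,"y":7.4,"z":50.1,"roll":-0.6,"grip":0.6},
{"x":0.5,"y":7.5,"z":50.1,"roll":-0.6,"grip":0.6}]
```

Request:
servo_tool(
  series=[
    {"x": 1, "y": 8, "z": 45, "roll": -0.5, "grip": 0.6},
    {"x": 0, "y": 8, "z": 45, "roll": -0.5, "grip": 0.6},
    {"x": 0, "y": 7, "z": 40, "roll": -0.4, "grip": 0.6},
    {"x": 0, "y": 0, "z": 0, "roll": 0, "grip": 0.6},
    {"x": 0, "y": 0, "z": 0, "roll": 0, "grip": 0.6},
  ],
)

```text
t: 13.15
tcp_pos: [0.5065, -0.3504, 0.0791]
eef_rot: [-179.3, -1.0, 96.3]
ft_force: [-0.4, -0.7, -0.3]
width: 0.797
```

```bash
python3 -c "
from h import *
plan(.5064,-.3567,.021,95.6,grip=.6)"
```

```text
tcp [ 0.5065 -0.3504  0.0791] rpy [-179.33   -0.98   96.27] j [-41.  32.  92.   0.  57. -48.] t 13.15 F [-0.4 -0.7 -0.3] w 0.797
d [ -0.1  -6.3 -58.1] dyaw -0.67
[{"x":-3.6,"y":-0.1,"z":29.0,"roll":0.3,"grip":0.6},
{"x":-3.6,"y":-0.1,"z":29.0,"roll":0.3,"grip":0.6}]
```

Request:
servo_tool(
  series=[
    {"x": -4, "y": 0, "z": 20, "roll": 0.3, "grip": 0.6},
    {"x": -3, "y": 0, "z": 20, "roll": 0.3, "grip": 0.6},
    {"x": -1, "y": 0, "z": 17, "roll": 0, "grip": 0.6},
    {"x": 0, "y": 0, "z": 0, "roll": 0, "grip": 0.6},
  ],
)

```text
t: 13.65
tcp_pos: [0.5078, -0.3592, 0.0214]
eef_rot: [-179.5, -0.8, 95.6]
ft_force: [-0.5, 0.0, -0.4]
width: 0.8
```

```bash
python3 -c "
from h import *
plan(.5064,-.3567,.021,95.6,grip=.6)"
```

```text
tcp [ 0.5078 -0.3592  0.0214] rpy [-179.51   -0.76   95.64] j [-42.  36.  93.   0.  51. -47.] t 13.65 F [-0.5  0.  -0.4] w 0.8
d [-1.4  2.5 -0.4] dyaw -0.04
[{"x":2.6,"y":-1.1,"z":0.5,"roll":0.0,"grip":0.6}]
```

Request:
servo_tool(
  series=[
    {"x": 2, "y": -1, "z": 1, "roll": 0, "grip": 0.6},
    {"x": 0, "y": 0, "z": 0, "roll": 0, "grip": -1},
    {"x": 0, "y": 0, "z": 0, "roll": 0, "grip": -1},
    {"x": 0, "y": 0, "z": 0, "roll": 0, "grip": -1},
    {"x": 0, "y": 0, "z": 0, "roll": 0, "grip": -1},
    {"x": 0, "y": 0, "z": 0, "roll": 0, "grip": -1},
  ],
)

```text
t: 14.4
tcp_pos: [0.5069, -0.3575, 0.0213]
eef_rot: [-179.6, -0.7, 95.6]
ft_force: [-0.3, -0.1, -2.7]
width: 0.273
```

Request:
servo_tool(
  series=[
    {"x": 0, "y": 0, "z": -20, "roll": 0, "grip": -1},
    {"x": 0, "y": 0, "z": -40, "roll": 0, "grip": -1},
    {"x": 0, "y": 0, "z": -40, "roll": 0, "grip": -1},
    {"x": 0, "y": 0, "z": 0, "roll": 0, "grip": -1},
  ],
)

```text
t: 14.9
tcp_pos: [0.507, -0.3579, 0.1223]
eef_rot: [-179.4, -0.9, 95.6]
ft_force: [0.2, -0.8, -2.5]
width: 0.272
```

```bash
python3 -c "
from h import *
plan(.45,-.2,.125,185.95,grip=-1)"
```

```text
tcp [ 0.507  -0.3579  0.1223] rpy [-179.43   -0.86   95.64] j [-42.  29.  90.   0.  62. -47.] t 14.9 F [ 0.2 -0.8 -2.5] w 0.272
d [-57.  157.9   2.7] dyaw 90.31
[{"x":16.3,"y":-4.1,"z":0.0,"roll":-9.0,"grip":-1},
{"x":16.7,"y":-1.5,"z":-0.0,"roll":-9.0,"grip":-1},
{"x":16.8,"y":1.1,"z":-0.0,"roll":-9.0,"grip":-1},
{"x":16.4,"y":3.7,"z":-0.1,"roll":-9.0,"grip":-1},
{"x":15.6,"y":6.3,"z":-0.1,"roll":-9.0,"grip":-1},
{"x":14.4,"y":8.6,"z":-0.1,"roll":-9.0,"grip":-1},
{"x":12.9,"y":10.8,"z":-0.2,"roll":-9.0,"grip":-1},
{"x":11.0,"y":12.7,"z":-0.2,"roll":-9.0,"grip":-1},
{"x":8.9,"y":14.2,"z":-0.3,"roll":-9.0,"grip":-1},
{"x":6.5,"y":15.5,"z":-0.3,"roll":-9.0,"grip":-1}]
```

Request:
servo_tool(
  series=[
    {"x": 16, "y": -4, "z": 0, "roll": -9, "grip": -1},
    {"x": 17, "y": -2, "z": 0, "roll": -9, "grip": -1},
    {"x": 17, "y": 1, "z": 0, "roll": -9, "grip": -1},
    {"x": 16, "y": 4, "z": 0, "roll": -9, "grip": -1},
    {"x": 16, "y": 6, "z": 0, "roll": -9, "grip": -1},
    {"x": 14, "y": 9, "z": 0, "roll": -9, "grip": -1},
    {"x": 13, "y": 11, "z": 0, "roll": -9, "grip": -1},
    {"x": 11, "y": 13, "z": 0, "roll": -9, "grip": -1},
    {"x": 9, "y": 14, "z": 0, "roll": -9, "grip": -1},
    {"x": 6, "y": 16, "z": 0, "roll": -7, "grip": -1},
  ],
)

```text
t: 16.15
tcp_pos: [0.4371, -0.1904, 0.1128]
eef_rot: [178.3, -1.4, -173.5]
ft_force: [0.2, -0.5, -2.5]
width: 0.276
```

```bash
python3 -c "
from h import *
t=fromp(-.055,.000); print(t)
plan(t[0],t[1],.125,185.95,grip=-1)"
```

```text
[0.5338963  0.02199867]
tcp [ 0.4371 -0.1904  0.1128] rpy [ 178.32   -1.44 -173.54] j [ -32.   20.  108.    1.   54. -129.] t 16.15 F [ 0.2 -0.5 -2.5] w 0.276
d [ 96.8 212.4  12.2] dyaw -0.51
[{"x":-23.9,"y":40.1,"z":-1.9,"roll":0.1,"grip":-1},
{"x":-23.9,"y":40.1,"z":-1.9,"roll":0.1,"grip":-1},
{"x":-23.8,"y":40.2,"z":-1.9,"roll":0.1,"grip":-1},
{"x":-23.7,"y":40.2,"z":-1.9,"roll":0.1,"grip":-1},
{"x":-23.7,"y":40.3,"z":-1.9,"roll":0.1,"grip":-1}]
```

Request:
servo_tool(
  series=[
    {"x": -15, "y": 40, "z": -2, "roll": 0, "grip": -1},
    {"x": -20, "y": 40, "z": -2, "roll": 0, "grip": -1},
    {"x": -25, "y": 40, "z": -2, "roll": 0, "grip": -1},
    {"x": -27, "y": 40, "z": -2, "roll": 0, "grip": -1},
    {"x": -25, "y": 40, "z": -2, "roll": 0, "grip": -1},
    {"x": 0, "y": 0, "z": 0, "roll": 0, "grip": -1},
    {"x": 0, "y": 0, "z": 0, "roll": 0, "grip": -1},
  ],
)

```text
t: 17.02
tcp_pos: [0.5214, 0.0292, 0.1174]
eef_rot: [178.1, -2.2, -173.5]
ft_force: [0.3, 0.6, -2.4]
width: 0.275
```

```bash
python3 -c "
from h import *
t=fromp(-.055,.000); print(t)
plan(t[0],t[1],.065,185.95,grip=-1)"
```

```text
[0.5338963  0.02199867]
tcp [0.5214 0.0292 0.1174] rpy [ 178.06   -2.21 -173.46] j [  -5.   23.  102.    2.   58. -103.] t 17.025 F [ 0.3  0.6 -2.4] w 0.275
d [ 12.5  -7.2 -52.4] dyaw -0.59
[{"x":-13.6,"y":-10.3,"z":51.5,"roll":0.6,"grip":-1}]
```

Request:
servo_tool(
  series=[
    {"x": -6, "y": -5, "z": 20, "roll": 0.3, "grip": -1},
    {"x": -6, "y": -5, "z": 20, "roll": 0.3, "grip": -1},
    {"x": 0, "y": 0, "z": 12, "roll": 0, "grip": -1},
  ],
)

```text
t: 17.4
tcp_pos: [0.5305, 0.019, 0.0626]
eef_rot: [178.1, -2.3, -174.3]
ft_force: [0.8, -0.0, -2.0]
width: 0.269
```

```bash
python3 -c "
from h import *
t=fromp(-.055,.001); print(topress(st()['tcp_pos']))
plan(t[0],t[1],.048,185.95,grip=-1)
f=frame('wrist');save(f,'w6')"
```

```text
[-0.05871094 -0.00263017]
tcp [0.5305 0.019  0.0626] rpy [ 178.11   -2.31 -174.25] j [  -6.   28.  103.    2.   52. -103.] t 17.4 F [ 0.8 -0.  -2. ] w 0.269
d [  3.3   4.  -14.6] dyaw 0.2
[{"x":-4.3,"y":3.2,"z":14.6,"roll":-0.2,"grip":-1}]
```

View pics/w6.png

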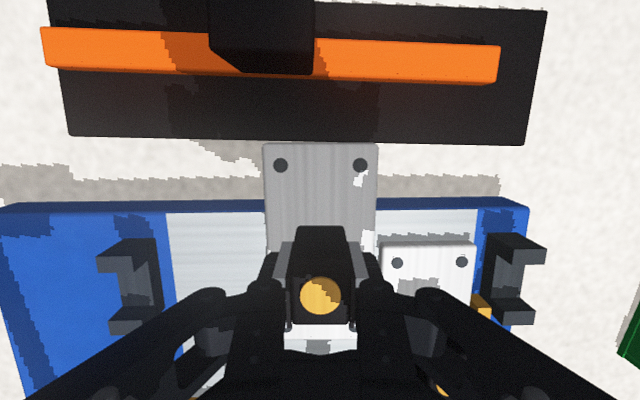

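The second plate is over the bed beside the first, with a visible gap on the right at about (378,240). I'll lower it to contact.

Request:
servo_tool(
  series=[
    {"x": -2, "y": 2, "z": 7, "roll": 0, "grip": -1},
    {"x": -2, "y": 1, "z": 5, "roll": 0, "grip": -1},
    {"x": 0, "y": 0, "z": 3, "roll": 0, "grip": -1},
  ],
)

```text
t: 17.82
tcp_pos: [0.5303, 0.0227, 0.0474]
eef_rot: [178.1, -2.6, -174.3]
ft_force: [-11.2, -0.3, 40.5]
width: 0.272
```

Request:
servo_tool(
  series=[
    {"x": 0, "y": 0, "z": 2, "roll": 0, "grip": -1},
    {"x": 0, "y": 0, "z": 2, "roll": 0, "grip": -1},
  ],
)

```text
t: 18.08
tcp_pos: [0.5304, 0.0227, 0.0475]
eef_rot: [178.2, -2.5, -174.2]
ft_force: [-6.6, -1.9, 15.6]
width: 0.271
```

```bash
python3 -c "
from h import *
t=fromp(-.0,.001); print(topress(st()['tcp_pos']))
plan(t[0],t[1],.048,185.95,grip=-1)"
```

```text
[-0.05839653  0.00103135]
tcp [0.5304 0.0227 0.0475] rpy [ 178.16   -2.48 -174.22] j [  -6.   30.  103.    2.   50. -103.] t 18.075 F [-6.6 -1.9 15.6] w 0.271
d [58.1  6.   0.5] dyaw 0.17
[{"x":-29.2,"y":0.1,"z":-1.5,"roll":-0.1,"grip":-1},
{"x":-29.2,"y":0.1,"z":-1.5,"roll":-0.1,"grip":-1}]
```

Request:
servo_tool(
  series=[
    {"x": -10, "y": 0, "z": -1, "roll": 0, "grip": -1},
    {"x": -12, "y": 0, "z": -0.5, "roll": 0, "grip": -1},
    {"x": -12, "y": 0, "z": -0.5, "roll": 0, "grip": -1},
    {"x": -12, "y": 0, "z": -0.5, "roll": 0, "grip": -1},
    {"x": 0, "y": 0, "z": 0, "roll": 0, "grip": -1},
  ],
)

```text
t: 18.7
tcp_pos: [0.5803, 0.028, 0.0491]
eef_rot: [178.2, -2.3, -174.2]
ft_force: [0.2, 0.3, -2.0]
width: 0.274
```

```bash
python3 -c "
from h import *
t=fromp(-.0,.001); print(topress(st()['tcp_pos']))
plan(t[0],t[1],.048,185.95,grip=-1)"
```

```text
[-0.00827539  0.00114816]
tcp [0.5803 0.028  0.0491] rpy [ 178.19   -2.32 -174.17] j [  -5.   32.   97.    2.   53. -102.] t 18.7 F [ 0.2  0.3 -2. ] w 0.274
d [ 8.2  0.7 -1.1] dyaw 0.12
[{"x":-8.3,"y":-0.2,"z":0.8,"roll":-0.1,"grip":-1}]
```

Request:
servo_tool(
  series=[
    {"x": -3, "y": 0, "z": 1, "roll": 0, "grip": -1},
    {"x": -3, "y": 0, "z": 0.5, "roll": 0, "grip": -1},
    {"x": -2, "y": 0, "z": 0, "roll": 0, "grip": -1},
  ],
)

```text
t: 19.08
tcp_pos: [0.5827, 0.0285, 0.0481]
eef_rot: [178.2, -2.9, -174.1]
ft_force: [-4.9, -2.0, 5.6]
width: 0.268
```

Request:
servo_tool(
  series=[
    {"x": -2, "y": 0, "z": 0, "roll": 0, "grip": -1},
    {"x": -2, "y": 0, "z": 0, "roll": 0, "grip": -1},
  ],
)

```text
t: 19.32
tcp_pos: [0.5833, 0.0286, 0.0484]
eef_rot: [178.2, -3.2, -174.1]
ft_force: [-5.2, 0.4, 5.3]
width: 0.275
```

```bash
python3 -c "
from h import *
t=fromp(-.0,.001); print(topress(st()['tcp_pos']))
plan(t[0],t[1],.048,185.95,grip=-1)"
```

```text
[-0.00515392  0.0014781 ]
tcp [0.5833 0.0286 0.0484] rpy [ 178.16   -3.24 -174.15] j [  -5.   33.   96.    1.   55. -101.] t 19.325 F [-5.2  0.4  5.3] w 0.275
d [ 5.2  0.1 -0.4] dyaw 0.1
[{"x":-5.2,"y":-0.5,"z":0.1,"roll":-0.1,"grip":-1}]
```

Request:
servo_tool(
  series=[
    {"x": -3, "y": 0, "z": -0.5, "roll": 0, "grip": -1},
    {"x": -3, "y": 0, "z": -0.5, "roll": 0, "grip": -1},
    {"x": -3, "y": 0, "z": -0.5, "roll": 0, "grip": -1},
  ],
)

```text
t: 19.7
tcp_pos: [0.589, 0.0294, 0.0488]
eef_rot: [178.1, -3.7, -174.1]
ft_force: [-13.0, -3.5, 11.0]
width: 0.272
```

```bash
python3 -c "
from h import *
t=fromp(-.0,.001); print(topress(st()['tcp_pos']))
plan(t[0],t[1],.048,185.95,grip=-1)
f=frame('wrist');save(f,'w7')
f=frame('top');cv2.imwrite('pics/t7.png',cv2.resize(f['image'][140:260,250:400],None,fx=4,fy=4))"
```

```text
[0.00053879 0.00162844]
tcp [0.589  0.0294 0.0488] rpy [ 178.13   -3.65 -174.1 ] j [  -5.   34.   94.    1.   56. -101.] t 19.7 F [-13.   -3.5  11. ] w 0.272
d [-0.5 -0.7 -0.8] dyaw 0.05
[{"x":0.5,"y":-0.7,"z":0.8,"roll":-0.0,"grip":-1}]
```

View pics/w7.png

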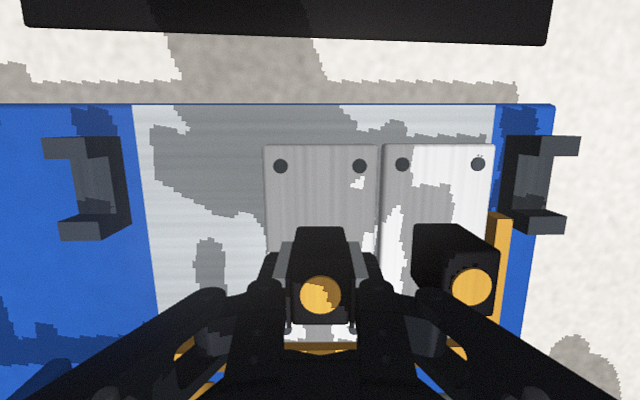

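View pics/t7.png

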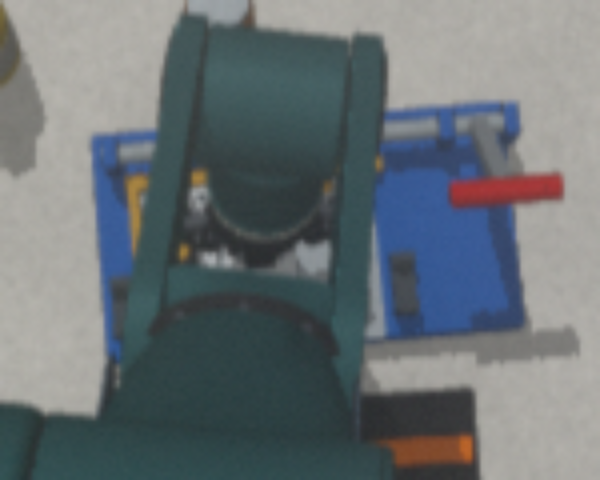

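Near edges are level at row 145, with a small gap at column 380. I'll push left and then release.

Request:
servo_tool(
  series=[
    {"x": 0, "y": 2, "z": 0, "roll": 0, "grip": -1},
    {"x": 0, "y": 2.5, "z": 0, "roll": 0, "grip": -1},
    {"x": -1, "y": 2, "z": 0, "roll": 0, "grip": -1},
  ],
)

```text
t: 20.18
tcp_pos: [0.5885, 0.033, 0.0488]
eef_rot: [178.4, -3.8, -174.1]
ft_force: [-6.0, -9.7, 3.9]
width: 0.271
```

Request:
servo_tool(
  series=[
    {"x": -1, "y": 2, "z": 0, "roll": 0, "grip": -1},
    {"x": -1, "y": 2, "z": 0, "roll": 0, "grip": -1},
  ],
)

```text
t: 20.42
tcp_pos: [0.5885, 0.0334, 0.0489]
eef_rot: [178.7, -4.0, -174.0]
ft_force: [-5.7, -9.9, 4.0]
width: 0.274
```

```bash
python3 -c "
from h import *
t=fromp(-.0,.006); print(topress(st()['tcp_pos']))
plan(t[0],t[1],.048,185.95,grip=-1)"
```

```text
[0.00052674 0.00567461]
tcp [0.5885 0.0334 0.0489] rpy [ 178.74   -4.05 -173.99] j [  -4.   34.   94.    1.   56. -100.] t 20.425 F [-5.7 -9.9  4. ] w 0.274
d [-0.6  0.3 -0.9] dyaw -0.06
[{"x":0.5,"y":0.3,"z":1.0,"roll":0.1,"grip":-1}]
```

Request:
servo_tool(
  series=[
    {"x": 0, "y": 0, "z": 0, "roll": 0, "grip": -0.25},
    {"x": 0, "y": 0, "z": 0, "roll": 0, "grip": -0.25},
    {"x": 0, "y": 0, "z": -10, "roll": 0, "grip": -0.2},
    {"x": 0, "y": 0, "z": -30, "roll": 0, "grip": -0.2},
    {"x": 15, "y": 0, "z": -20, "roll": 0, "grip": 0},
    {"x": 40, "y": 0, "z": -30, "roll": 0, "grip": 0.6},
    {"x": 50, "y": 0, "z": -30, "roll": 0, "grip": 0.6},
    {"x": 0, "y": 0, "z": 0, "roll": 0, "grip": 0.6},
  ],
)

```text
t: 21.42
tcp_pos: [0.4958, 0.0228, 0.1824]
eef_rot: [178.6, -3.4, -173.9]
ft_force: [0.2, -0.5, -0.3]
width: 0.799
```

```bash
cat > meas.py <<'E'
from h import *
import sys
f=frame("wrist"); save(f,sys.argv[1]); I,P=f["image"],f["P"]
hsv=cv2.cvtColor(I,cv2.COLOR_BGR2HSV);h,s,v=[hsv[...,i].astype(int) for i in range(3)]
fin=np.isfinite(P[...,0]); z=P[...,2]; pp=topress(P)*1000
def rep(name,m,a=40):
    n,lb,sx,c=cv2.connectedComponentsWithStats((m&fin).astype(np.uint8))
    for i in range(1,n):
        if sx[i,4]<a: continue
        q=pp[lb==i]; r=cv2.minAreaRect(q.astype(np.float32))
        print(name,sx[i,:5].tolist(),"z",np.percentile(P[lb==i][:,2],[5,95]).round(4),"rect(press)",np.round(r[0],1),np.round(r[1],1),round(r[2],2))
inp=(abs(pp[...,0])<100)&(abs(pp[...,1])<140)
rep("platetop",inp&(abs(z-.0405)<.004)&(s<60))
rep("block",inp&(abs(z-.080)<.005)&(pp[...,0]<25))
rep("bed",inp&(abs(z-.030)<.004)&(s<60),300)
rep("barblk",(z>.07)&(z<.09)&(P[...,0]<.5)&(P[...,0]>.36))
print(st()["tcp_pos"],st()["eef_rot"])
E
python3 meas.py w8
```

```text
platetop [190, 231, 22, 40, 477] z [0.0382 0.0438] rect(press) [ -40.5 -107. ] [17.2 37.7] 89.62
platetop [412, 230, 22, 34, 357] z [0.0383 0.0434] rect(press) [-42.8 108. ] [18.4 33.2] 89.74
platetop [288, 233, 116, 103, 8018] z [0.039  0.0416] rect(press) [-0.  33.8] [112.3 113.1] 0.13
block [304, 290, 28, 34, 879] z [0.0779 0.0826] rect(press) [-1.2  5.4] [30.5 23.8] 0.37
block [367, 290, 28, 34, 883] z [0.077  0.0825] rect(press) [-0.8 61.4] [30.7 24.2] 0.72
bed [219, 214, 186, 118, 8375] z [0.0299 0.0322] rect(press) [-9.   0.7] [182.8 130.2] 89.76
barblk [253, 108, 52, 29, 1363] z [0.0767 0.0793] rect(press) [-160.1  -24.7] [39.3 20. ] 88.03
[0.497604   0.02279979 0.18170326] [ 178.62202585   -3.36415158 -173.94490366]
```

View pics/w8.png

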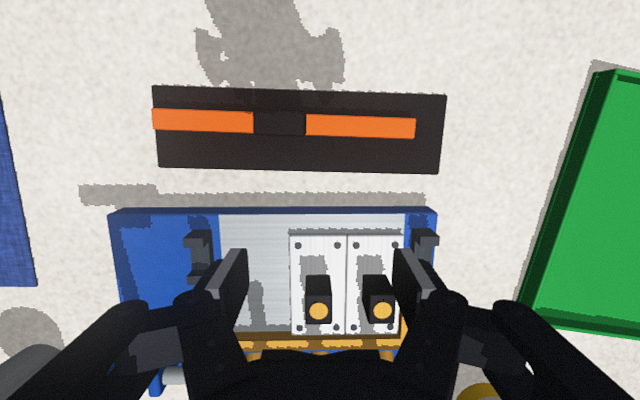

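The row is square and flush: the combined plate rectangle is 112x113 mm, centred at press (0.0, 33.8) against an expected (0, 34). Next, the bar.

```bash
python3 -c "
from h import *
plan(.4317,-.0145,.20,94,grip=.6,n=9)"
```

```text
tcp [0.4976 0.0228 0.1817] rpy [ 178.62   -3.36 -173.94] j [  -6.   17.  100.    1.   67. -102.] t 21.475 F [0.4 0.5 0.2] w 0.799
d [-65.9 -37.3  18.3] dyaw -92.06
[{"x":7.8,"y":-3.3,"z":-1.7,"roll":10.2,"grip":0.6},
{"x":7.1,"y":-4.6,"z":-1.7,"roll":10.2,"grip":0.6},
{"x":6.2,"y":-5.8,"z":-1.8,"roll":10.2,"grip":0.6},
{"x":5.0,"y":-6.8,"z":-1.9,"roll":10.2,"grip":0.6},
{"x":3.8,"y":-7.5,"z":-2.0,"roll":10.2,"grip":0.6},
{"x":2.4,"y":-8.1,"z":-2.1,"roll":10.2,"grip":0.6},
{"x":0.9,"y":-8.3,"z":-2.2,"roll":10.2,"grip":0.6},
{"x":-0.6,"y":-8.3,"z":-2.3,"roll":10.2,"grip":0.6},
{"x":-2.1,"y":-8.1,"z":-2.4,"roll":10.2,"grip":0.6}]
```

```bash
sed -i "s/R=Ro.from_euler('z',dyaw\*i\/n,degrees=True)\*Rm/R=Rm*Ro.from_euler('z',-dyaw*i\/n,degrees=True)/" h.py; grep -n "R=Rm" h.py; cat >> h.py <<'E'
def tilt():
    R=Ro.from_euler('xyz',st()["eef_rot"],degrees=True).as_matrix(); print("tool z world",np.degrees(R[:2,2]).round(2))
E
python3 -c "
from h import *
tilt()"
```

```text
27:        R=Rm*Ro.from_euler('z',-dyaw*i/n,degrees=True)
tool z world [-3.49  1.02]
```

Request:
servo_tool(
  series=[
    {"x": 8, "y": -3, "z": -2, "roll": 10.2, "grip": 0.6},
    {"x": 7, "y": -5, "z": -2, "roll": 10.2, "grip": 0.6},
    {"x": 6, "y": -6, "z": -2, "roll": 10.2, "grip": 0.6},
    {"x": 5, "y": -7, "z": -2, "roll": 10.2, "grip": 0.6},
    {"x": 4, "y": -8, "z": -2, "roll": 10.2, "grip": 0.6},
    {"x": 2, "y": -8, "z": -2, "roll": 10.2, "grip": 0.6},
    {"x": 1, "y": -8, "z": -2, "roll": 10.2, "grip": 0.6},
    {"x": -1, "y": -8, "z": -2, "roll": 10.2, "grip": 0.6},
    {"x": -2, "y": -8, "z": -2, "roll": 10.2, "grip": 0.6},
    {"x": 0, "y": 0, "z": 0, "roll": 0, "grip": 0.6},
  ],
)

```text
t: 22.72
tcp_pos: [0.444, -0.0133, 0.2004]
eef_rot: [-177.0, -1.2, 91.4]
ft_force: [-0.0, 0.1, -0.2]
width: 0.801
```

```bash
python3 -c "
from h import *
tilt();plan(.4317,-.0145,.10,94,grip=.6)"
```

```text
tool z world [-3.05  1.15]
tcp [ 0.444  -0.0133  0.2004] rpy [-176.98   -1.23   91.36] j [-11.  11. 105.   1.  67. -13.] t 22.725 F [-0.   0.1 -0.2] w 0.801
d [ -12.3   -1.2 -100.4] dyaw 2.64
[{"x":-1.5,"y":-3.5,"z":50.5,"roll":-1.3,"grip":0.6},
{"x":-1.5,"y":-3.6,"z":50.5,"roll":-1.3,"grip":0.6}]
```

Request:
servo_tool(
  series=[
    {"x": 0, "y": 12, "z": 0, "roll": 0, "grip": 0.6},
    {"x": 0, "y": 12, "z": 0, "roll": 0, "grip": 0.6},
    {"x": 0, "y": 12, "z": 0, "roll": 0, "grip": 0.6},
    {"x": 0, "y": 12, "z": 0, "roll": 0, "grip": 0.6},
    {"x": 0, "y": 12, "z": 0, "roll": 0, "grip": 0.6},
  ],
)

```text
t: 23.35
tcp_pos: [0.5106, -0.0109, 0.1964]
eef_rot: [-177.1, -1.3, 91.8]
ft_force: [0.1, -0.5, -0.2]
width: 0.797
```

```bash
python3 -c "
from h import *
tilt()"
```

```text
tool z world [-2.97  1.17]
```

Request:
servo_tool(
  series=[
    {"x": 0, "y": -60, "z": 0, "roll": 0, "grip": 0.6},
    {"x": 0, "y": 0, "z": 0, "roll": 0, "grip": 0.6},
    {"x": 0, "y": 0, "z": 0, "roll": 0, "grip": 0.6},
  ],
)

```text
t: 23.72
tcp_pos: [0.4513, -0.0129, 0.1982]
eef_rot: [-177.0, -1.3, 91.9]
ft_force: [0.2, -0.5, 0.5]
width: 0.803
```

```bash
python3 -c "
from h import *
tilt();plan(.4317,-.0145,.10,94,grip=.6)"
```

```text
tool z world [-3.08  1.19]
tcp [ 0.4513 -0.0129  0.1982] rpy [-176.96   -1.29   91.87] j [-11.  12. 104.   1.  67. -13.] t 23.725 F [ 0.2 -0.5  0.5] w 0.803
d [-19.6  -1.6 -98.2] dyaw 2.13
[{"x":-1.6,"y":-7.2,"z":49.5,"roll":-1.1,"grip":0.6},
{"x":-1.4,"y":-7.2,"z":49.5,"roll":-1.1,"grip":0.6}]
```

Request:
servo_tool(
  series=[
    {"x": -2, "y": -7, "z": 49, "roll": -1, "grip": 0.3},
    {"x": -2, "y": -7, "z": 49, "roll": -1, "grip": 0.3},
    {"x": 0, "y": -2, "z": 0, "roll": 0, "grip": 0.3},
  ],
)

```text
t: 24.1
tcp_pos: [0.4361, -0.0165, 0.1009]
eef_rot: [-177.5, -1.3, 94.0]
ft_force: [1.0, -0.6, 0.3]
width: 0.652
```

```bash
python3 -c "
from h import *
tilt();plan(.4317,-.0145,.05,94,grip=.3)"
```

```text
tool z world [-2.62  1.11]
tcp [ 0.4361 -0.0165  0.1009] rpy [-177.46   -1.29   93.95] j [-12.  19. 113.   1.  51. -16.] t 24.1 F [ 1.  -0.6  0.3] w 0.652
d [ -4.4   2.  -50.9] dyaw 0.05
[{"x":1.2,"y":-2.0,"z":51.1,"roll":-0.0,"grip":0.3}]
```

Request:
servo_tool(
  series=[
    {"x": 1, "y": -2, "z": 25, "roll": 0, "grip": 0.3},
    {"x": 1, "y": -2, "z": 25, "roll": 0, "grip": 0.3},
    {"x": 0, "y": 0, "z": 0, "roll": 0, "grip": 0.3},
  ],
)

```text
t: 24.48
tcp_pos: [0.4371, -0.0149, 0.0545]
eef_rot: [-178.0, -1.2, 93.9]
ft_force: [0.0, 0.1, 0.5]
width: 0.65
```

```bash
python3 -c "
from h import *
tilt();plan(.4317,-.0145,.05,94,grip=.3)"
```

```text
tool z world [-2.12  1.02]
tcp [ 0.4371 -0.0149  0.0545] rpy [-177.96   -1.16   93.91] j [-12.  24. 115.   1.  44. -16.] t 24.475 F [0.  0.1 0.5] w 0.65
d [-5.4  0.4 -4.5] dyaw 0.09
[{"x":0.7,"y":-5.2,"z":4.7,"roll":-0.1,"grip":0.3}]
```

Request:
servo_tool(
  series=[
    {"x": 1, "y": -5, "z": 4, "roll": 0, "grip": 0.3},
    {"x": 0, "y": 0, "z": 0, "roll": 0, "grip": -1},
    {"x": 0, "y": 0, "z": 0, "roll": 0, "grip": -1},
    {"x": 0, "y": 0, "z": 0, "roll": 0, "grip": -1},
    {"x": 0, "y": 0, "z": 0, "roll": 0, "grip": -1},
  ],
)

```text
t: 25.1
tcp_pos: [0.4358, -0.0148, 0.0545]
eef_rot: [-178.4, -1.1, 93.9]
ft_force: [-0.9, 0.9, -3.0]
width: 0.223
```

```bash
python3 -c "
from h import *
t=fromp(-.036,-.0);print(t)
tilt();plan(.4317,-.0145,.17,95.95,grip=-1)"
```

```text
[0.55279394 0.02396822]
tool z world [-1.71  0.94]
tcp [ 0.4358 -0.0148  0.0545] rpy [-178.36   -1.05   93.91] j [-12.  23. 116.   1.  43. -16.] t 25.1 F [-0.9  0.9 -3. ] w 0.223
d [ -4.1   0.3 115.5] dyaw 2.04
[{"x":1.4,"y":-3.7,"z":-57.7,"roll":-1.0,"grip":-1},
{"x":1.4,"y":-3.7,"z":-57.7,"roll":-1.0,"grip":-1}]
```

Request:
servo_tool(
  series=[
    {"x": 0, "y": 0, "z": 0, "roll": 0, "grip": 0.1},
    {"x": 0, "y": 0, "z": 0, "roll": 0, "grip": 0.1},
    {"x": 0, "y": -3, "z": 5, "roll": 0, "grip": 0.1},
    {"x": 0, "y": 0, "z": 3, "roll": 0, "grip": 0.1},
    {"x": 0, "y": 0, "z": 0, "roll": 0, "grip": 0.1},
  ],
)

```text
t: 25.72
tcp_pos: [0.4325, -0.015, 0.046]
eef_rot: [-178.4, -1.1, 93.9]
ft_force: [0.0, 0.2, 0.1]
width: 0.55
```

```bash
python3 -c "
from h import *
tilt();plan(.4317,-.0145,.05,94,grip=.1)"
```

```text
tool z world [-1.7   0.94]
tcp [ 0.4325 -0.015   0.046 ] rpy [-178.37   -1.05   93.9 ] j [-12.  24. 116.   1.  41. -16.] t 25.725 F [0.  0.2 0.1] w 0.55
d [-0.8  0.5  4. ] dyaw 0.1
[{"x":0.6,"y":-0.9,"z":-3.9,"roll":-0.1,"grip":0.1}]
```

Request:
servo_tool(
  series=[
    {"x": 0, "y": -1, "z": -3, "roll": 0, "grip": 0.1},
    {"x": 0, "y": 0, "z": 0, "roll": 0, "grip": -1},
    {"x": 0, "y": 0, "z": 0, "roll": 0, "grip": -1},
    {"x": 0, "y": 0, "z": 0, "roll": 0, "grip": -1},
    {"x": 0, "y": 0, "z": 0, "roll": 0, "grip": -1},
    {"x": 0, "y": 0, "z": -20, "roll": 0, "grip": -1},
    {"x": 0, "y": 0, "z": -40, "roll": -1, "grip": -1},
    {"x": 0, "y": 0, "z": -40, "roll": -1, "grip": -1},
  ],
)

```text
t: 26.72
tcp_pos: [0.4311, -0.0161, 0.1485]
eef_rot: [-177.9, -1.3, 95.9]
ft_force: [-0.2, -0.4, -2.9]
width: 0.223
```

```bash
python3 -c "
from h import *
t=fromp(-.036,-.0);print(t)
tilt();plan(t[0],t[1],.16,95.95,grip=-1);f=frame('wrist');save(f,'w9')"
```

```text
[0.55279394 0.02396822]
tool z world [-2.23  1.05]
tcp [ 0.4311 -0.0161  0.1485] rpy [-177.89   -1.28   95.94] j [-12.  14. 111.   1.  58. -18.] t 26.725 F [-0.2 -0.4 -2.9] w 0.223
d [121.6  40.   11.5] dyaw 0.01
[{"x":9.2,"y":41.5,"z":-5.2,"roll":-0.0,"grip":-1},
{"x":9.2,"y":41.5,"z":-5.2,"roll":-0.0,"grip":-1},
{"x":9.2,"y":41.6,"z":-5.2,"roll":-0.0,"grip":-1}]
```

View pics/w9.png

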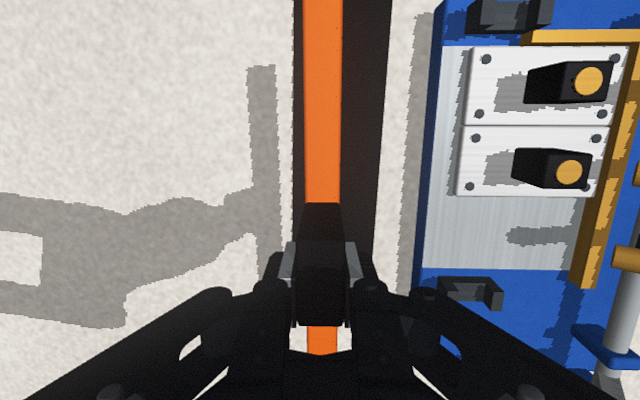

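The bar is held, and both plates are still lined up at (530,90) and (530,160).

Request:
servo_tool(
  series=[
    {"x": 9, "y": 41, "z": -5, "roll": 0, "grip": -1},
    {"x": 9, "y": 41, "z": -5, "roll": 0, "grip": -1},
    {"x": 9, "y": 38, "z": -5, "roll": 0, "grip": -1},
    {"x": 0, "y": 0, "z": 0, "roll": 0, "grip": -1},
  ],
)

```text
t: 27.28
tcp_pos: [0.5531, 0.0236, 0.1653]
eef_rot: [-178.3, -1.1, 95.9]
ft_force: [-0.0, -0.3, -2.4]
width: 0.219
```

```bash
cat > bar.py <<'E'
from h import *
import sys
f=frame("wrist"); save(f,sys.argv[1]); I,P=f["image"],f["P"]
hsv=cv2.cvtColor(I,cv2.COLOR_BGR2HSV);h,s,v=[hsv[...,i].astype(int) for i in range(3)]
fin=np.isfinite(P[...,0]); z=P[...,2]
m=((h>3)&(h<14)&(s>150)&fin&(P[...,0]<.66)).astype(np.uint8)
n,lb,sx,c=cv2.connectedComponentsWithStats(m)
zt=st()["tcp_pos"][2]
for i in range(1,n):
    if sx[i,4]<150: continue
    q=P[lb==i]; pq=topress(q)*1000; r=cv2.minAreaRect(pq.astype(np.float32))
    A=np.c_[pq,np.ones(len(q))]; k=np.linalg.lstsq(A,q[:,2]*1000,rcond=None)[0]
    print(sx[i,:5].tolist(),"rect(press)",np.round(r[0],1),np.round(r[1],1),round(r[2],2),"ymin/max",pq[:,1].min().round(1),pq[:,1].max().round(1),"z",np.median(q[:,2]).round(4),"slope x,y deg",np.degrees(k[:2]).round(2))
E
python3 bar.py w10; python3 -c "
from h import *
t=fromp(-.036,-.0);print(topress(st()['tcp_pos']))
tilt();plan(t[0],t[1],.10,95.95,grip=-1)"
```

```text
[303, 0, 39, 205, 7199] rect(press) [-34.1  71.3] [102.5  22.9] 89.46 ymin/max 20.0 122.6 z 0.1359 slope x,y deg [-10.04  -0.84]
[307, 326, 30, 30, 858] rect(press) [-35.1 -81.4] [ 19.4 180.8] 2.05 ymin/max -171.4 9.2 z 0.1362 slope x,y deg [-1.11 63.11]
[-0.03824983 -0.0004197 ]
tool z world [-2.    0.93]
tcp [0.5506 0.0233 0.1646] rpy [-178.11   -1.14   95.93] j [ -5.  22.  96.   1.  65. -12.] t 27.325 F [-0.6  0.6 -3.1] w 0.222
d [  2.2   0.7 -64.6] dyaw 0.02
[{"x":-0.4,"y":2.2,"z":32.3,"roll":-0.0,"grip":-1},
{"x":-0.4,"y":2.2,"z":32.3,"roll":-0.0,"grip":-1}]
```

View pics/w10.png

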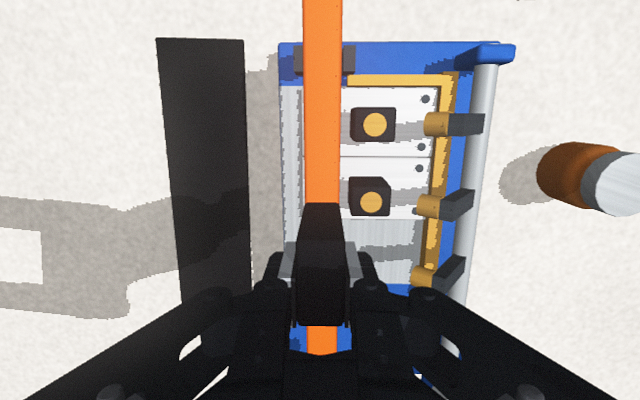

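Request:
servo_tool(
  series=[
    {"x": 0, "y": 2, "z": 28, "roll": 0, "grip": -1},
    {"x": 0, "y": 0, "z": 28, "roll": 0, "grip": -1},
    {"x": 0, "y": 0, "z": 0, "roll": 0, "grip": -1},
  ],
)

```text
t: 27.7
tcp_pos: [0.5456, 0.024, 0.1061]
eef_rot: [-177.8, -1.2, 95.9]
ft_force: [-0.2, -0.3, -1.9]
width: 0.224
```

```bash
python3 bar.py w11; python3 -c "
from h import *
t=fromp(-.037,-.0);print(topress(st()['tcp_pos']))
tilt();plan(t[0],t[1],.088,95.95,grip=-1)"
```

```text
[302, 0, 40, 205, 7163] rect(press) [-42.8  72.2] [ 20.8 102.8] 0.27 ymin/max 20.8 123.6 z 0.0768 slope x,y deg [-3.66 -0.22]
[306, 326, 32, 30, 890] rect(press) [-44.2 -49.4] [ 20.7 119.2] 2.14 ymin/max -108.7 10.3 z 0.0769 slope x,y deg [-2.39 63.96]
[-0.04209792  0.0005585 ]
tool z world [-2.22  0.92]
tcp [0.5467 0.0239 0.1072] rpy [-177.88   -1.15   95.91] j [ -5.  26.  99.   1.  58. -12.] t 27.75 F [-0.6 -0.1 -2.2] w 0.224
d [  5.1  -0.  -19.2] dyaw 0.04
[{"x":-0.9,"y":5.8,"z":19.0,"roll":-0.0,"grip":-1}]
```

View pics/w11.png

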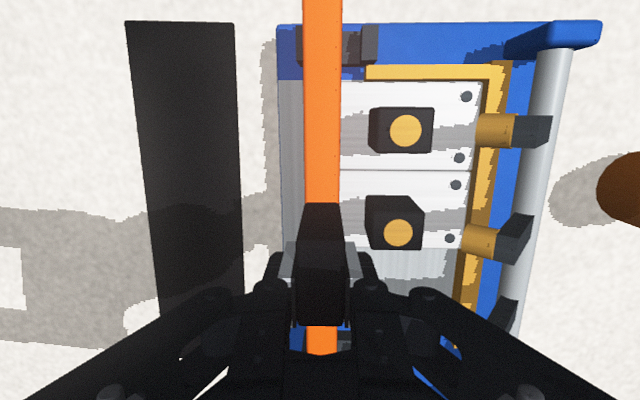

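The bar is about 7 mm too near the robot (-42.8 in press x). I'll shift it before it enters the notches.

Request:
servo_tool(
  series=[
    {"x": 0, "y": 4, "z": 0, "roll": 0, "grip": -1},
    {"x": 0, "y": 3, "z": 0, "roll": 0, "grip": -1},
    {"x": 0, "y": 0, "z": 0, "roll": 0, "grip": -1},
  ],
)

```text
t: 28.12
tcp_pos: [0.5555, 0.0242, 0.1097]
eef_rot: [-178.1, -1.1, 95.9]
ft_force: [0.3, -0.4, -2.1]
width: 0.22
```

```bash
python3 bar.py w12; python3 -c "
from h import *
t=fromp(-.036,-.0);print(topress(st()['tcp_pos']))
tilt();plan(t[0],t[1],.088,95.95,grip=-1)"
```

```text
[303, 0, 39, 205, 7248] rect(press) [-32.7  71.4] [102.9  21. ] 89.71 ymin/max 19.9 122.9 z 0.0804 slope x,y deg [-3.85 -0.31]
[306, 326, 32, 30, 888] rect(press) [-34.1 -52. ] [ 20.7 122.8] 2.66 ymin/max -113.0 9.6 z 0.0806 slope x,y deg [-1.96 63.66]
[-3.34047310e-02 -6.71582607e-05]
tool z world [-1.99  0.9 ]
tcp [0.5554 0.0242 0.1097] rpy [-178.11   -1.1    95.89] j [ -5.  26.  98.   1.  58. -11.] t 28.175 F [-1.2 -0.2 -3.1] w 0.219
d [ -2.6  -0.2 -21.7] dyaw 0.06
[{"x":-0.4,"y":-1.9,"z":21.8,"roll":-0.1,"grip":-1}]
```

Request:
servo_tool(
  series=[
    {"x": 0, "y": -1, "z": 8, "roll": 0, "grip": -1},
    {"x": 0, "y": 0, "z": 0, "roll": 0, "grip": -1},
  ],
)

```text
t: 28.42
tcp_pos: [0.554, 0.0242, 0.1015]
eef_rot: [-178.1, -1.1, 95.9]
ft_force: [-0.5, 0.7, -3.0]
width: 0.222
```

```bash
python3 bar.py w13; python3 -c "
from h import *
print(topress(st()['tcp_pos']),st()['tcp_pos'])"
```

```text
[302, 0, 40, 204, 7232] rect(press) [-34.2  71.6] [102.8  20.9] 89.94 ymin/max 20.2 123.0 z 0.0722 slope x,y deg [-3.62 -0.26]
[306, 326, 32, 30, 876] rect(press) [-35.9 -48. ] [ 20.6 115.1] 2.59 ymin/max -105.1 9.6 z 0.0725 slope x,y deg [-1.58 63.14]
[-3.43103967e-02  8.82942218e-05] [0.55446529 0.02423118 0.10186433]
```

Request:
servo_tool(
  series=[
    {"x": 0, "y": 0, "z": 6, "roll": 0, "grip": -1},
    {"x": 0, "y": 0, "z": 5, "roll": 0, "grip": -1},
    {"x": 0, "y": 0, "z": 0, "roll": 0, "grip": -1},
  ],
)

```text
t: 28.85
tcp_pos: [0.5539, 0.0244, 0.0898]
eef_rot: [-178.1, -1.1, 95.9]
ft_force: [0.4, -0.1, -2.4]
width: 0.219
```

```bash
python3 bar.py w14; python3 -c "
from h import *
print(topress(st()['tcp_pos']),st()['tcp_pos'])"
```

```text
[302, 0, 41, 205, 7279] rect(press) [-34.4  71.9] [ 20.6 103.2] 0.2 ymin/max 20.3 123.4 z 0.0604 slope x,y deg [-2.53 -0.21]
[306, 326, 31, 30, 868] rect(press) [-35.8 -44.8] [ 20.  108.8] 1.54 ymin/max -98.9 9.7 z 0.0608 slope x,y deg [-1.52 63.76]
[-0.03478595  0.00031655] [0.55396864 0.02440892 0.09001126]
```

Request:
servo_tool(
  series=[
    {"x": 0, "y": 0, "z": 2, "roll": 0, "grip": -1},
    {"x": 0, "y": 0, "z": 1, "roll": 0, "grip": -1},
    {"x": 0, "y": 0, "z": 0, "roll": 0, "grip": -1},
  ],
)

```text
t: 29.28
tcp_pos: [0.5542, 0.0244, 0.0877]
eef_rot: [-178.2, -1.1, 95.9]
ft_force: [0.2, 1.1, -2.2]
width: 0.224
```

Request:
servo_tool(
  series=[
    {"x": 0, "y": 0, "z": 0, "roll": 0, "grip": -0.3},
    {"x": 0, "y": 0, "z": 0, "roll": 0, "grip": -0.3},
    {"x": 0, "y": 0, "z": 0, "roll": 0, "grip": -0.3},
    {"x": 0, "y": 0, "z": -15, "roll": 0, "grip": -0.2},
    {"x": 0, "y": 0, "z": -30, "roll": 0, "grip": 0},
    {"x": 0, "y": -10, "z": -40, "roll": 0, "grip": 0},
    {"x": 0, "y": -40, "z": -40, "roll": 0, "grip": 0},
    {"x": 0, "y": -30, "z": -20, "roll": 0, "grip": 0},
  ],
)

```text
t: 30.28
tcp_pos: [0.4805, 0.0135, 0.2424]
eef_rot: [-178.4, -1.0, 95.9]
ft_force: [1.0, 0.3, 0.2]
width: 0.499
```

```bash
python3 bar.py w15; python3 meas.py w16;python3 -c "
from h import *
tilt()"
```

```text
[381, 48, 33, 211, 3377] rect(press) [-48.8  14.1] [224.3  59.4] 89.88 ymin/max -98.1 126.3 z 0.0582 slope x,y deg [-31.85  -0.29]
platetop [379, 61, 13, 20, 66] z [0.0385 0.0437] rect(press) [-47.2 106.3] [20.4  9.9] 60.97
platetop [375, 90, 16, 105, 1102] z [0.0385 0.0418] rect(press) [-50.   34.3] [111.5  11.3] 89.88
platetop [409, 91, 79, 105, 4924] z [0.039  0.0418] rect(press) [17.2 33.4] [ 76.6 111.4] 0.03
block [426, 106, 35, 26, 856] z [0.0787 0.0826] rect(press) [-0.6 62. ] [30.5 22.7] 0.1
block [390, 161, 24, 40, 105] z [0.0757 0.0845] rect(press) [-43.2   6.2] [42.4 16.7] 63.32
block [422, 165, 32, 25, 743] z [0.0785 0.0826] rect(press) [-0.7  6.2] [29.6 24. ] 0.97
bed [356, 89, 29, 159, 3102] z [0.0297 0.0322] rect(press) [-58.5   0.7] [ 31.2 181.8] 0.06
bed [402, 195, 69, 57, 3099] z [0.03   0.0324] rect(press) [ 18.7 -57.9] [69.2 73.7] 89.51
[0.47965029 0.01344933 0.24283019] [-178.42171225   -1.01435037   95.9129586 ]
tool z world [-1.67  0.85]
```

View pics/w15.png

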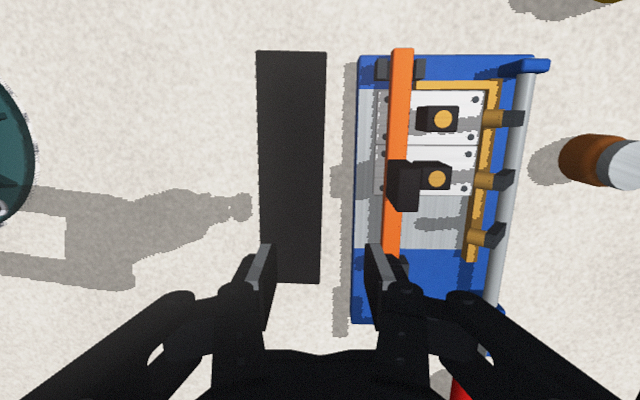

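The bar is seated (top at z 58 mm, between both notches) and the plates are still flush, with angles near 0. Now the lever.

```bash
python3 -c "
from h import *
t=fromp(.012,-.172);print(t)
plan(t[0],t[1],.24,95.95,grip=-1)"
```

```text
[ 0.61836497 -0.14212946]
tcp [0.4797 0.0134 0.2428] rpy [-178.42   -1.01   95.91] j [ -7.  11.  99.   1.  72. -13.] t 30.375 F [ 0.5 -0.4 -0.4] w 0.503
d [ 138.7 -155.6   -2.8] dyaw 0.04
[{"x":-42.3,"y":30.5,"z":-0.9,"roll":-0.0,"grip":-1},
{"x":-42.3,"y":30.5,"z":-0.9,"roll":-0.0,"grip":-1},
{"x":-42.3,"y":30.5,"z":-0.9,"roll":-0.0,"grip":-1},
{"x":-42.3,"y":30.5,"z":-0.9,"roll":-0.0,"grip":-1}]
```

Request:
servo_tool(
  series=[
    {"x": -42, "y": 30, "z": -1, "roll": 0, "grip": -1},
    {"x": -42, "y": 30, "z": -1, "roll": 0, "grip": -1},
    {"x": -42, "y": 30, "z": -1, "roll": 0, "grip": -1},
    {"x": -42, "y": 30, "z": -1, "roll": 0, "grip": -1},
    {"x": 0, "y": 0, "z": 0, "roll": 0, "grip": -1},
    {"x": 0, "y": 0, "z": 0, "roll": 0, "grip": -1},
  ],
)

```text
t: 31.12
tcp_pos: [0.6232, -0.1452, 0.2403]
eef_rot: [-178.7, -1.0, 96.0]
ft_force: [-0.7, 0.8, 0.1]
width: 0.0
```

```bash
python3 -c "
from h import *
t=fromp(.010,-.172);print(topress(st()['tcp_pos']))
plan(t[0],t[1],.195,95.95,grip=-1)
f=frame('wrist');save(f,'w17')
f=frame('scene');cv2.imwrite('pics/s17.png',cv2.resize(f['image'][150:320,200:420],None,fx=3,fy=3))"
```

```text
[ 0.01652433 -0.17554128]
tcp [ 0.6232 -0.1452  0.2403] rpy [-178.67   -1.04   95.97] j [-20.  24.  79.   0.  78. -26.] t 31.125 F [-0.7  0.8  0.1] w 0.0
d [ -6.9   2.8 -45.3] dyaw -0.02
[{"x":2.7,"y":-5.5,"z":45.5,"roll":0.0,"grip":-1}]
```

View pics/w17.png

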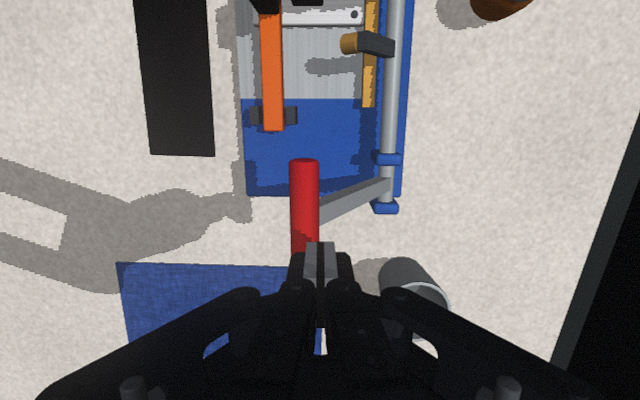

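View pics/s17.png

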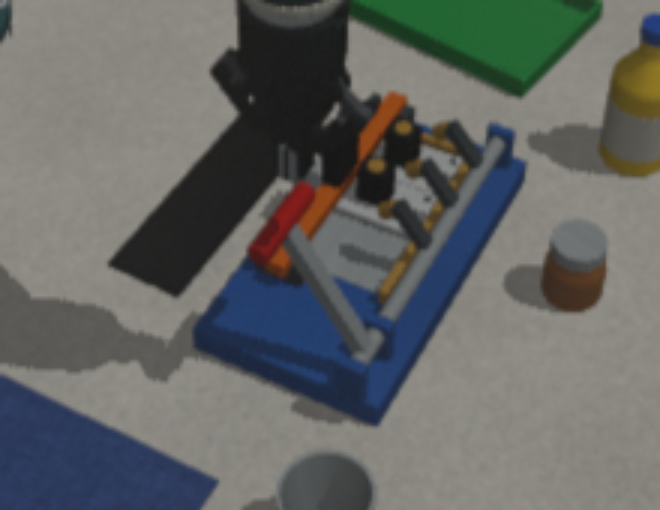

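The closed fingertips (320,250) are just over the red handle (305,205). I'll come down to it and then follow the arc.

Request:
servo_tool(
  series=[
    {"x": 1, "y": -4, "z": 22, "roll": 0, "grip": -1},
    {"x": 1, "y": -2, "z": 22, "roll": 0, "grip": -1},
    {"x": 0, "y": 0, "z": 0, "roll": 0, "grip": -1},
  ],
)

```text
t: 31.6
tcp_pos: [0.6139, -0.1393, 0.1973]
eef_rot: [-178.7, -1.0, 96.2]
ft_force: [-0.5, 0.1, -0.4]
width: -0.0
```

```bash
cat > lev.py <<'E'
from h import *
s=st(); p=topress(s["tcp_pos"])*1000; z=s["tcp_pos"][2]*1000
print("tcp press",p.round(1),"z",z.round(1),"F",np.round(s["ft_force"],1),"t",s["t"]); tilt()
for a in np.linspace(122.8,174.4,9):
    c=np.cos(np.radians(a)); sn=np.sin(np.radians(a)); print(round(np.radians(a-122.8),2),"handle x,z",round(80+140*c,1),round(62+140*sn,1),"ideal tcp x,z (offset +5,+9)",round(85+140*c,1),round(71+140*sn,1))
E
python3 lev.py
```

```text
tcp press [   7.9 -168.8] z 197.3 F [-0.5  0.1 -0.4] t 31.6
tool z world [-1.39  0.88]
0.0 handle x,z 4.2 179.7 ideal tcp x,z (offset +5,+9) 9.2 188.7
0.11 handle x,z -8.6 170.4 ideal tcp x,z (offset +5,+9) -3.6 179.4
0.23 handle x,z -20.2 159.8 ideal tcp x,z (offset +5,+9) -15.2 168.8
0.34 handle x,z -30.5 147.9 ideal tcp x,z (offset +5,+9) -25.5 156.9
0.45 handle x,z -39.5 134.9 ideal tcp x,z (offset +5,+9) -34.5 143.9
0.56 handle x,z -46.9 121.1 ideal tcp x,z (offset +5,+9) -41.9 130.1
0.68 handle x,z -52.8 106.4 ideal tcp x,z (offset +5,+9) -47.8 115.4
0.79 handle x,z -56.9 91.2 ideal tcp x,z (offset +5,+9) -51.9 100.2
0.9 handle x,z -59.3 75.7 ideal tcp x,z (offset +5,+9) -54.3 84.7
```

Request:
servo_tool(
  series=[
    {"x": -1, "y": 2, "z": 8, "roll": 0, "grip": -1},
    {"x": -1, "y": -10, "z": 11, "roll": 0, "grip": -1},
    {"x": 0, "y": -11, "z": 12, "roll": 0, "grip": -1},
    {"x": 0, "y": -10, "z": 13, "roll": 0, "grip": -1},
  ],
)

```text
t: 32.1
tcp_pos: [0.5832, -0.1431, 0.1627]
eef_rot: [-178.8, -0.9, 96.4]
ft_force: [-4.8, 0.3, 12.8]
width: -0.0
```

```bash
python3 lev.py|head -2; python3 -c "
from h import *
f=frame('scene');cv2.imwrite('pics/s18.png',cv2.resize(f['image'][150:320,200:420],None,fx=3,fy=3))"
```

```text
tcp press [ -23.  -169.3] z 162.7 F [-4.8  0.3 12.8] t 32.1
tool z world [-1.24  0.72]
```

View pics/s18.png

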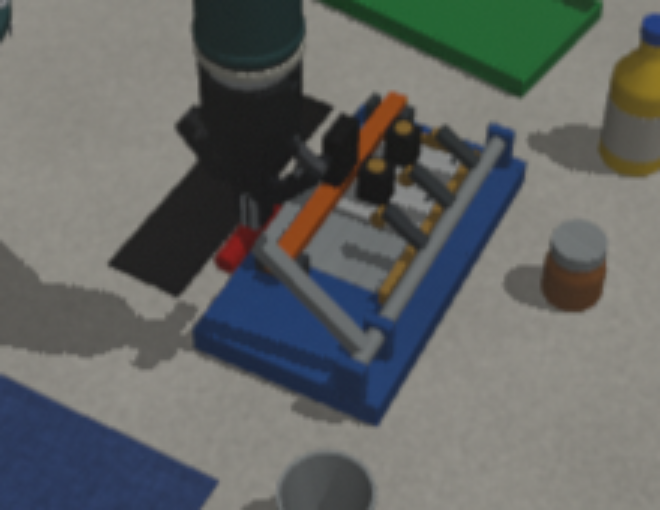

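The lever is moving down under the fingertip, with about 13 N on it. Continuing.

Request:
servo_tool(
  series=[
    {"x": 0, "y": -7, "z": 13, "roll": 0, "grip": -1},
    {"x": 0, "y": -7, "z": 14, "roll": 0, "grip": -1},
    {"x": 0, "y": -6, "z": 15, "roll": 0, "grip": -1},
    {"x": 0, "y": -5, "z": 15, "roll": 0, "grip": -1},
  ],
)

```text
t: 32.65
tcp_pos: [0.5518, -0.1464, 0.1118]
eef_rot: [-178.6, -0.6, 96.5]
ft_force: [-1.4, 0.4, 10.2]
width: -0.001
```

```bash
python3 lev.py|head -2
```

```text
tcp press [ -54.6 -169.3] z 111.8 F [-1.4  0.4 10.2] t 32.65
tool z world [-1.43  0.49]
```

Request:
servo_tool(
  series=[
    {"x": 0, "y": 1, "z": 12, "roll": 0, "grip": -1},
    {"x": 0, "y": 0, "z": 11, "roll": 0, "grip": -1},
    {"x": 0, "y": 0, "z": 6, "roll": 0, "grip": -1},
  ],
)

```text
t: 33.02
tcp_pos: [0.5474, -0.1467, 0.0857]
eef_rot: [-178.2, -0.6, 96.6]
ft_force: [-4.3, 0.2, 14.7]
width: -0.001
```

```bash
python3 lev.py|head -2
```

```text
tcp press [ -59.1 -169.2] z 85.7 F [-4.3  0.2 14.7] t 33.025
tool z world [-1.82  0.38]
```

At the stop height (85.7 mm). I'll hold it for more than a second.

Request:
servo_tool(
  series=[
    {"x": 0, "y": 0, "z": 3, "roll": 0, "grip": -1},
    {"x": 0, "y": 0, "z": 3, "roll": 0, "grip": -1},
    {"x": 0, "y": 0, "z": 2, "roll": 0, "grip": -1},
    {"x": 0, "y": 0, "z": 2, "roll": 0, "grip": -1},
    {"x": 0, "y": 0, "z": 2, "roll": 0, "grip": -1},
  ],
)

```text
t: 33.65
tcp_pos: [0.5475, -0.1467, 0.0857]
eef_rot: [-178.4, -0.4, 96.7]
ft_force: [-4.8, 1.6, 13.6]
width: -0.003
```

Request:
servo_tool(
  series=[
    {"x": 0, "y": 0, "z": 2, "roll": 0, "grip": -1},
    {"x": 0, "y": 0, "z": 2, "roll": 0, "grip": -1},
    {"x": 0, "y": 0, "z": 2, "roll": 0, "grip": -1},
    {"x": 0, "y": 0, "z": 2, "roll": 0, "grip": -1},
    {"x": 0, "y": 0, "z": 2, "roll": 0, "grip": -1},
  ],
)

```text
t: 34.28
tcp_pos: [0.5474, -0.1467, 0.0856]
eef_rot: [-178.6, -0.2, 96.8]
ft_force: [-4.4, 0.9, 13.7]
width: -0.001
```

```bash
python3 lev.py|head -2; python3 -c "
from h import *
f=frame('scene');cv2.imwrite('pics/s19.png',cv2.resize(f['image'][150:320,200:420],None,fx=3,fy=3))
f=frame('wrist');save(f,'w19')"
```

```text
tcp press [ -59.  -169.2] z 85.6 F [-4.4  0.9 13.7] t 34.275
tool z world [-1.42  0.06]
```

View pics/s19.png

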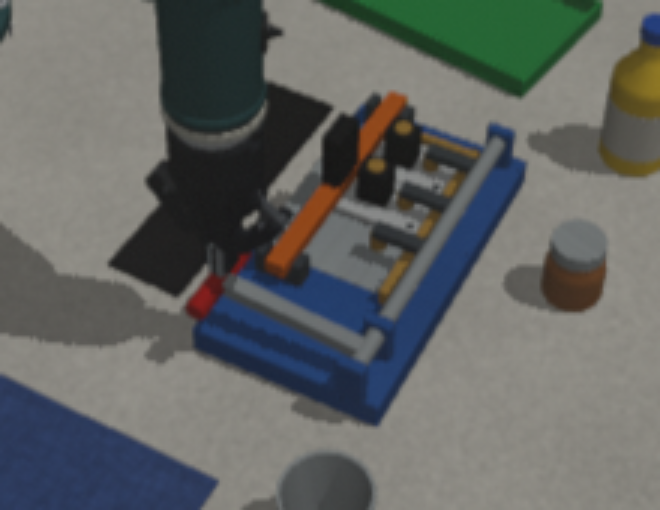

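View pics/w19.png

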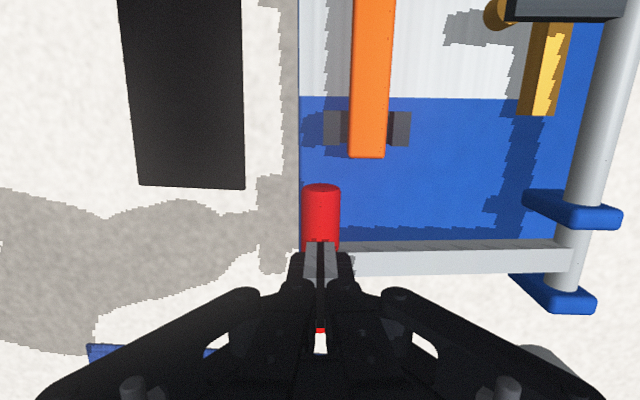

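The lever is down on its stop (the arm is level in both views). While holding it there, I'll check that the fronts are still in place.

```bash
cat > sc.py <<'E'
from h import *
for nm in("scene","top"):
    f=frame(nm);P=f["P"];z=P[...,2];pp=topress(P)*1000
    m=(abs(z-.079)<.006)&(pp[...,0]>-25)&(pp[...,0]<20)&(pp[...,1]>-80)&(pp[...,1]<90)
    n,l,s,c=cv2.connectedComponentsWithStats(m.astype(np.uint8))
    for i in range(1,n):
        if s[i,4]>10: q=pp[l==i]; r=cv2.minAreaRect(q.astype(np.float32)); print(nm,s[i,4],np.round(r[0],1),np.round(r[1],1),round(r[2],1))
    m=(abs(z-.0405)<.004)&(pp[...,0]>-65)&(pp[...,0]<54)&(pp[...,1]>-90)&(pp[...,1]<90)
    q=pp[m]; print(nm,len(q),np.percentile(q,[1,99],axis=0).round(1))
E
python3 sc.py
```

```text
scene 79 [-0.2 60.1] [27.  29.3] 89.1
scene 82 [-0.7  3.6] [30.3 26.3] 4.9
scene 367 [[-55.1 -30.8]
 [ 52.8  86.6]]
top 71 [1.5 7.9] [29.1 23.4] 3.2
top 73 [ 2.3 64.4] [23.8 28.8] 86.3
top 504 [[-53.2 -49.8]
 [ 52.9  88.7]]
```

Request:
servo_tool(
  series=[
    {"x": 0, "y": -5, "z": -30, "roll": 0, "grip": -1},
    {"x": 0, "y": -30, "z": -45, "roll": 0, "grip": -1},
    {"x": 0, "y": -40, "z": -40, "roll": 0, "grip": -1},
    {"x": 10, "y": -10, "z": -30, "roll": 0, "grip": -1},
    {"x": 30, "y": 0, "z": -10, "roll": 0, "grip": -1},
    {"x": 40, "y": 0, "z": 0, "roll": 0, "grip": 0},
    {"x": 40, "y": 0, "z": 0, "roll": 0, "grip": 0},
    {"x": 30, "y": 0, "z": 0, "roll": 0, "grip": 0},
    {"x": 0, "y": 0, "z": 0, "roll": 0, "grip": 0},
  ],
)

```text
t: 35.6
tcp_pos: [0.4529, -0.0064, 0.2549]
eef_rot: [-179.8, 0.3, 96.8]
ft_force: [0.2, 0.2, -0.1]
width: 0.496
```

```bash
cat > lv2.py <<'E'
from h import *
for nm in("top","scene"):
    f=frame(nm);h=cv2.cvtColor(f["image"],cv2.COLOR_BGR2HSV);P=f["P"]
    m=((h[...,0]>174)|(h[...,0]<3))&(h[...,1]>150)&(h[...,2]>60)&(P[...,1]<-.05)&(P[...,1]>-.25)&(P[...,0]>.45)&(P[...,0]<.7)
    q=P[m]; print(nm,len(q),"handle press",np.median(topress(q),0).round(3),"z",np.percentile(q[:,2],[50,95]).round(3))
E
python3 lv2.py; python3 bar.py w20; python3 -c "
from h import *
tilt();print(topress(st()['tcp_pos']),st())"|head -3
```

```text
top 109 handle press [ 0.005 -0.171] z [0.189 0.194]
scene 208 handle press [ 0.007 -0.182] z [0.188 0.191]
[396, 25, 44, 235, 4182] rect(press) [-31.9   7.2] [258.9  38.4] 87.38 ymin/max -122.6 135.6 z 0.0582 slope x,y deg [ 0.17 -0.1 ]
tool z world [-0.13 -0.39]
[-0.13807282 -0.02211469] {'t': 35.75, 'joint_positions': array([ -9.48316719,   7.02232889, 101.74020832,  -0.43212638,
        71.29899606, -15.94831099]), 'dq': array([-0.81095037,  0.41862798, -0.04774245,  0.17788093,  0.01598767,
```

View pics/w20.png

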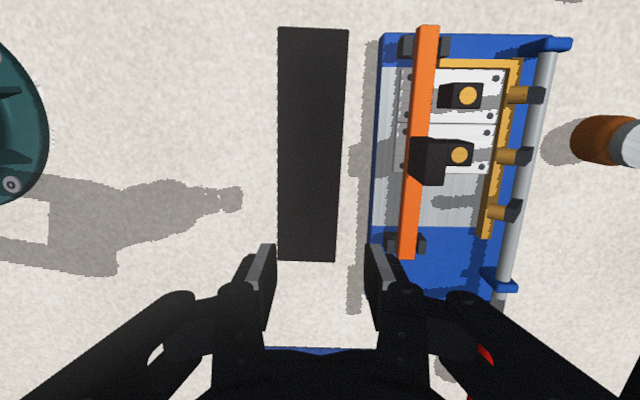

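The lever is back at rest (handle at z 189, as at the start) and the bar is still seated. Picking up the bar.

```bash
python3 - <<'E'
from h import *
f=frame("wrist");P=f["P"];pp=topress(P)*1000;z=P[...,2]
m=(abs(z-.116)<.005)&(abs(pp[...,0]+36)<25)&(abs(pp[...,1])<40)
r=cv2.minAreaRect(pp[m].astype(np.float32));print(m.sum(),np.median(z[m]),r)
t=fromp(-.0358,0);plan(t[0],t[1],.135,95.95,grip=0)
E
```

```text
1024 0.11628922304180914 ((-35.82867431640625, 2.4202423095703125), (39.32243728637695, 20.135173797607422), 89.94178771972656)
tcp [ 0.4535 -0.0088  0.2544] rpy [-179.8     0.36   96.56] j [-10.   7. 102.  -0.  71. -16.] t 35.8 F [-0.2  0.1  0.5] w 0.502
d [  99.5   32.8 -119.4] dyaw -0.61
[{"x":7.3,"y":34.3,"z":39.7,"roll":0.2,"grip":0},
{"x":7.4,"y":34.3,"z":39.7,"roll":0.2,"grip":0},
{"x":7.6,"y":34.3,"z":39.7,"roll":0.2,"grip":0}]
```

Request:
servo_tool(
  series=[
    {"x": 8, "y": 35, "z": 35, "roll": 0.2, "grip": 0},
    {"x": 8, "y": 34, "z": 38, "roll": 0.2, "grip": 0},
    {"x": 8, "y": 33, "z": 38, "roll": 0.2, "grip": 0},
    {"x": 0, "y": 0, "z": 0, "roll": 0, "grip": -0.1},
  ],
)

```text
t: 36.3
tcp_pos: [0.5582, 0.0208, 0.1409]
eef_rot: [179.9, 0.5, 95.6]
ft_force: [0.2, 0.3, 0.2]
width: 0.446
```

```bash
python3 - <<'E'
from h import *
tilt();t=fromp(-.0358,.0015);print(topress(st()["tcp_pos"]));plan(t[0],t[1],.088,95.95,grip=-.1)
E
```

```text
tool z world [ 0.13 -0.52]
[-0.03099117 -0.00374962]
tcp [0.5582 0.0208 0.1409] rpy [179.92   0.53  95.57] j [ -5.  23.  98.  -1.  59. -10.] t 36.3 F [0.2 0.3 0.2] w 0.446
d [ -5.3   4.7 -52.9] dyaw 0.38
[{"x":5.7,"y":-4.9,"z":52.9,"roll":-0.4,"grip":-0.1}]
```

Request:
servo_tool(
  series=[
    {"x": 5, "y": -5, "z": 8, "roll": -0.4, "grip": -0.1},
    {"x": 0, "y": 0, "z": 0, "roll": 0, "grip": -0.1},
  ],
)

```text
t: 36.55
tcp_pos: [0.5516, 0.0239, 0.133]
eef_rot: [180.0, 0.5, 95.9]
ft_force: [-1.0, -0.5, -0.1]
width: 0.449
```

```bash
python3 - <<'E'
from h import *
tilt();t=fromp(-.0358,.0015);print(topress(st()["tcp_pos"]));plan(t[0],t[1],.088,95.95,grip=-.1)
E
```

```text
tool z world [ 0.08 -0.54]
[-3.71694483e-02  3.15065195e-06]
tcp [0.5516 0.0239 0.133 ] rpy [179.97   0.54  95.9 ] j [ -4.  23.  99.  -1.  58. -10.] t 36.55 F [-1.  -0.5 -0.1] w 0.449
d [  1.2   1.6 -45. ] dyaw 0.05
[{"x":1.9,"y":1.3,"z":45.0,"roll":-0.0,"grip":-0.1}]
```

Request:
servo_tool(
  series=[
    {"x": 1, "y": 1, "z": 22, "roll": 0, "grip": -0.1},
    {"x": 1, "y": 0, "z": 22, "roll": 0, "grip": -0.1},
    {"x": 0, "y": 0, "z": 0, "roll": 0, "grip": -0.1},
  ],
)

```text
t: 36.92
tcp_pos: [0.5529, 0.0243, 0.0924]
eef_rot: [179.6, 0.6, 95.8]
ft_force: [0.1, 0.4, 0.2]
width: 0.45
```

```bash
python3 - <<'E'
from h import *
tilt();t=fromp(-.0358,.0015);print(topress(st()["tcp_pos"]));plan(t[0],t[1],.088,95.95,grip=-.1)
E
```

```text
tool z world [ 0.45 -0.59]
[-0.03581413  0.00032313]
tcp [0.5529 0.0243 0.0924] rpy [179.61   0.63  95.85] j [ -4.  26. 101.  -1.  52. -10.] t 36.925 F [0.1 0.4 0.2] w 0.45
d [-0.1  1.2 -4.4] dyaw 0.1
[{"x":1.2,"y":-0.0,"z":4.4,"roll":-0.1,"grip":-0.1}]
```

Request:
servo_tool(
  series=[
    {"x": 0, "y": 0, "z": 4, "roll": 0, "grip": -0.1},
    {"x": 0, "y": 0, "z": 0, "roll": 0, "grip": -1},
    {"x": 0, "y": 0, "z": 0, "roll": 0, "grip": -1},
    {"x": 0, "y": 0, "z": 0, "roll": 0, "grip": -1},
    {"x": 0, "y": 0, "z": 0, "roll": 0, "grip": -1},
    {"x": 0, "y": 0, "z": -20, "roll": 0, "grip": -1},
    {"x": 0, "y": 0, "z": -30, "roll": 0, "grip": -1},
    {"x": 0, "y": 0, "z": 0, "roll": 0, "grip": -1},
  ],
)

```text
t: 37.92
tcp_pos: [0.5528, 0.0245, 0.1415]
eef_rot: [179.5, 0.7, 95.8]
ft_force: [0.0, -0.3, -3.1]
width: 0.222
```

```bash
python3 - <<'E'
from h import *
I=np.load("wI.npy");P=np.load("wP.npy")
m=(I.max(2)<80)&(abs(P[...,2]-.004)<.005)&(P[...,0]<.52)&(P[...,0]>.36)&(abs(P[...,1])<.25)
m=cv2.morphologyEx(m.astype(np.uint8),cv2.MORPH_OPEN,np.ones((3,3)))>0
r=cv2.minAreaRect((P[m][:,:2]*1000).astype(np.float32));print("pad",r)
tilt();print(topress(st()["tcp_pos"]));plan(r[0][0]/1000,r[0][1]/1000,.14,94,grip=-1)
f=frame("wrist");save(f,"w21")
E
```

```text
pad ((438.4697570800781, 1.5053558349609375), (78.99177551269531, 289.1625671386719), 4.305102825164795)
tool z world [ 0.57 -0.6 ]
[-0.03595228  0.00049092]
tcp [0.5528 0.0245 0.1415] rpy [179.49   0.66  95.84] j [ -4.  22.  99.  -1.  59. -10.] t 37.925 F [ 0.  -0.3 -3.1] w 0.222
d [-114.3  -23.    -1.5] dyaw -1.84
[{"x":-3.7,"y":-38.7,"z":0.2,"roll":0.6,"grip":-1},
{"x":-4.1,"y":-38.6,"z":0.2,"roll":0.6,"grip":-1},
{"x":-4.6,"y":-38.6,"z":0.2,"roll":0.6,"grip":-1}]
```

View pics/w21.png

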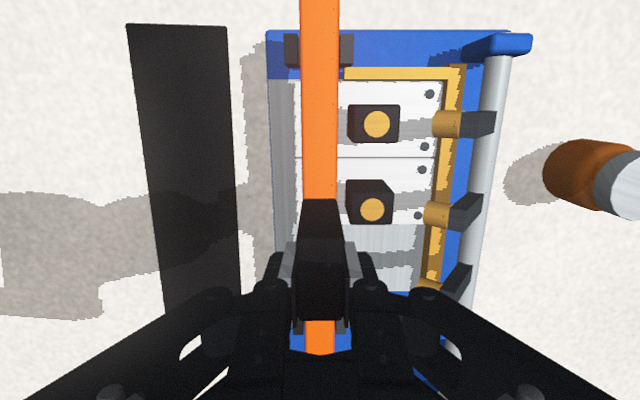

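The bar (320,150) is lifted clear and the fronts are unmoved. Taking it to the pad.

Request:
servo_tool(
  series=[
    {"x": -4, "y": -38, "z": 0, "roll": 0.6, "grip": -1},
    {"x": -4, "y": -38, "z": 0, "roll": 0.6, "grip": -1},
    {"x": -4, "y": -37, "z": 0, "roll": 0.5, "grip": -1},
    {"x": 0, "y": 0, "z": 30, "roll": 0, "grip": -1},
    {"x": 0, "y": 0, "z": 30, "roll": 0, "grip": -1},
    {"x": 0, "y": 0, "z": 0, "roll": 0, "grip": -1},
  ],
)

```text
t: 38.72
tcp_pos: [0.432, 0.0017, 0.0723]
eef_rot: [-179.9, 0.5, 94.1]
ft_force: [-1.0, -0.2, -2.7]
width: 0.222
```

```bash
python3 bar.py w22; python3 - <<'E'
from h import *
tilt();plan(.4385,.0,.051,94.3,grip=-1)
E
```

```text
[299, 0, 41, 200, 7595] rect(press) [-155.7   61.2] [120.9  22.3] 88.19 ymin/max 0.4 121.3 z 0.0398 slope x,y deg [-16.19   0.53]
[304, 320, 31, 36, 1044] rect(press) [-161.9  -63.5] [ 20.9 131.1] 1.99 ymin/max -128.7 2.3 z 0.0396 slope x,y deg [ 0.65 57.01]
tool z world [ 0.03 -0.54]
tcp [0.4331 0.0016 0.0733] rpy [-179.99    0.54   94.1 ] j [ -8.  20. 116.  -1.  43. -12.] t 38.775 F [ 0.9 -0.9 -0.6] w 0.216
d [  5.4  -1.6 -22.3] dyaw 0.2
[{"x":-1.8,"y":5.3,"z":22.3,"roll":-0.2,"grip":-1}]
```

Request:
servo_tool(
  series=[
    {"x": -1, "y": 4, "z": 10, "roll": 0, "grip": -1},
    {"x": 0, "y": 1, "z": 8, "roll": 0, "grip": -1},
    {"x": 0, "y": 0, "z": 1, "roll": 0, "grip": -1},
  ],
)

```text
t: 39.15
tcp_pos: [0.4409, 0.0005, 0.0546]
eef_rot: [179.8, 0.6, 94.1]
ft_force: [0.5, -0.8, -1.8]
width: 0.225
```

```bash
python3 - <<'E'
from h import *
tilt();plan(.4385,.0,.051,94.3,grip=-1)
f=frame("wrist");P=f["P"];print(np.nanmedian(P[100:180,318:325,2]))
E
```

```text
tool z world [ 0.25 -0.58]
tcp [0.4409 0.0005 0.0546] rpy [179.79   0.59  94.11] j [ -8.  23. 117.  -1.  40. -12.] t 39.15 F [ 0.5 -0.8 -1.8] w 0.225
d [-2.4 -0.5 -3.6] dyaw 0.19
[{"x":-0.3,"y":-2.4,"z":3.6,"roll":-0.2,"grip":-1}]
0.02195766751049688
```

Underside is about 2 mm above the pad. I'll touch down and release.

Request:
servo_tool(
  series=[
    {"x": 0, "y": -1, "z": 2, "roll": 0, "grip": -1},
    {"x": 0, "y": 0, "z": 1, "roll": 0, "grip": -1},
    {"x": 0, "y": 0, "z": 0, "roll": 0, "grip": -0.3},
    {"x": 0, "y": 0, "z": 0, "roll": 0, "grip": -0.1},
    {"x": 0, "y": 0, "z": 0, "roll": 0, "grip": 0},
    {"x": 0, "y": 0, "z": -20, "roll": 0, "grip": 0},
    {"x": 0, "y": 0, "z": -40, "roll": 0, "grip": 0.2},
    {"x": 0, "y": 0, "z": -50, "roll": 0, "grip": 0.2},
    {"x": 0, "y": 0, "z": -30, "roll": 0, "grip": 0.2},
    {"x": 0, "y": 0, "z": 0, "roll": 0, "grip": 0.2},
  ],
)

```text
t: 40.45
tcp_pos: [0.4398, 0.0018, 0.1974]
eef_rot: [179.6, 0.6, 94.1]
ft_force: [-0.1, -0.4, -0.0]
width: 0.598
```

```bash
python3 meas.py w23; python3 - <<'E'
from h import *
tilt();t=fromp(0,.006);plan(.50,.02,.22,185.95,grip=0.2)
E
```

```text
platetop [419, 33, 52, 24, 737] z [0.0386 0.0438] rect(press) [-37.6 108. ] [17.8 44.3] 88.48
platetop [415, 65, 134, 126, 11122] z [0.0391 0.0418] rect(press) [-0.1 33.8] [112.8 112.1] 89.82
platetop [408, 258, 45, 19, 477] z [0.0375 0.0436] rect(press) [ -36.4 -106.6] [18.7 44.8] 89.79
block [483, 83, 45, 33, 1281] z [0.0778 0.0827] rect(press) [-0.9 61.9] [24.  30.4] 89.14
block [476, 154, 41, 30, 1077] z [0.0775 0.0826] rect(press) [-0.9  6.3] [30.6 24.2] 0.37
bed [392, 68, 131, 183, 9875] z [0.03   0.0323] rect(press) [-9.1  0.3] [130.3 182.5] 0.01
barblk [308, 168, 23, 46, 1043] z [0.0767 0.0794] rect(press) [-150.3   -9. ] [39.4 19.3] 87.77
[0.43885135 0.00190503 0.1961825 ] [179.78036401   0.59344171  94.1162909 ]
tool z world [ 0.26 -0.58]
tcp [0.4389 0.0019 0.1962] rpy [179.78   0.59  94.12] j [ -8.   9. 108.  -1.  62. -12.] t 40.5 F [ 0.2 -0.3  0.5] w 0.598
d [61.1 18.1 23.8] dyaw 91.83
[{"x":1.3,"y":6.2,"z":-2.4,"roll":-9.2,"grip":0.2},
{"x":0.3,"y":6.4,"z":-2.4,"roll":-9.2,"grip":0.2},
{"x":-0.7,"y":6.3,"z":-2.4,"roll":-9.2,"grip":0.2},
{"x":-1.7,"y":6.2,"z":-2.4,"roll":-9.2,"grip":0.2},
{"x":-2.7,"y":5.8,"z":-2.4,"roll":-9.2,"grip":0.2},
{"x":-3.5,"y":5.3,"z":-2.4,"roll":-9.2,"grip":0.2},
{"x":-4.3,"y":4.7,"z":-2.4,"roll":-9.2,"grip":0.2},
{"x":-5.0,"y":3.9,"z":-2.4,"roll":-9.2,"grip":0.2},
{"x":-5.6,"y":3.1,"z":-2.4,"roll":-9.2,"grip":0.2},
{"x":-6.0,"y":2.1,"z":-2.4,"roll":-9.2,"grip":0.2}]
```

View pics/w23.png

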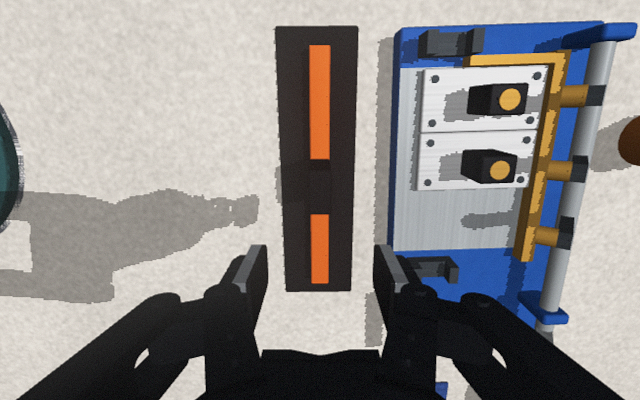

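The bar lies on the pad and the fronts are still flush. Now unloading, starting with the front nearest the lever.

Request:
servo_tool(
  series=[
    {"x": 1, "y": 6, "z": -2, "roll": -9.2, "grip": 0},
    {"x": 0, "y": 6, "z": -2, "roll": -9.2, "grip": 0},
    {"x": -1, "y": 6, "z": -2, "roll": -9.2, "grip": 0},
    {"x": -2, "y": 6, "z": -2, "roll": -9.2, "grip": 0},
    {"x": -3, "y": 6, "z": -2, "roll": -9.2, "grip": 0},
    {"x": -4, "y": 5, "z": -2, "roll": -9.2, "grip": 0},
    {"x": -4, "y": 5, "z": -2, "roll": -9.2, "grip": 0},
    {"x": -5, "y": 4, "z": -2, "roll": -9.2, "grip": 0},
    {"x": -6, "y": 3, "z": -2, "roll": -9.2, "grip": 0},
    {"x": -6, "y": 2, "z": -2, "roll": -8, "grip": 0},
  ],
)

```text
t: 41.75
tcp_pos: [0.4889, 0.021, 0.197]
eef_rot: [-179.9, -1.7, -172.1]
ft_force: [-0.1, 0.1, 0.0]
width: 0.5
```

```bash
python3 - <<'E'
from h import *
tilt();t=fromp(0,.006);plan(t[0],t[1],.11,185.95,grip=0)
E
```

```text
tool z world [-1.66 -0.36]
tcp [0.4889 0.021  0.197 ] rpy [-179.87   -1.69 -172.14] j [  -5.   15.  101.   -1.   66. -103.] t 41.75 F [-0.1  0.1  0. ] w 0.5
d [ 99.1  12.6 -87. ] dyaw -1.91
[{"x":-34.1,"y":-0.3,"z":28.0,"roll":0.6,"grip":0},
{"x":-34.1,"y":0.1,"z":28.0,"roll":0.6,"grip":0},
{"x":-34.1,"y":0.5,"z":28.0,"roll":0.6,"grip":0}]
```

Request:
servo_tool(
  series=[
    {"x": -33, "y": 0, "z": 27, "roll": 0.6, "grip": -0.1},
    {"x": -33, "y": 0, "z": 27, "roll": 0.6, "grip": -0.1},
    {"x": -32, "y": 0, "z": 25, "roll": 0.6, "grip": -0.1},
    {"x": 0, "y": 0, "z": 0, "roll": 0, "grip": -0.1},
    {"x": 0, "y": 0, "z": 0, "roll": 0, "grip": -0.1},
  ],
)

```text
t: 42.38
tcp_pos: [0.5803, 0.0336, 0.1033]
eef_rot: [-179.9, -2.5, -173.9]
ft_force: [-1.0, -0.3, 0.4]
width: 0.449
```

```bash
python3 - <<'E'
from h import *
tilt();t=fromp(-.001,.006);plan(t[0],t[1],.05,185.95,grip=-.1)
E
```

```text
tool z world [-2.47 -0.32]
tcp [0.5803 0.0336 0.1033] rpy [-179.94   -2.49 -173.89] j [ -3.  28.  94.  -1.  60. -99.] t 42.375 F [-1.  -0.3  0.4] w 0.449
d [  6.7   0.  -53.3] dyaw -0.16
[{"x":-8.9,"y":-0.6,"z":53.0,"roll":0.2,"grip":-0.1}]
```

Request:
servo_tool(
  series=[
    {"x": -4, "y": 0, "z": 20, "roll": 0, "grip": -0.1},
    {"x": -3, "y": -1, "z": 20, "roll": 0, "grip": -0.1},
    {"x": 0, "y": 0, "z": 10, "roll": 0, "grip": -0.1},
    {"x": 0, "y": 0, "z": 0, "roll": 0, "grip": -0.1},
  ],
)

```text
t: 42.88
tcp_pos: [0.582, 0.0327, 0.0533]
eef_rot: [-179.9, -2.6, -173.9]
ft_force: [-0.8, 0.6, 0.2]
width: 0.449
```

```bash
python3 - <<'E'
from h import *
tilt();t=fromp(-.001,.006);plan(t[0],t[1],.05,185.95,grip=-.1)
E
```

```text
tool z world [-2.53 -0.33]
tcp [0.582  0.0327 0.0533] rpy [-179.94   -2.55 -173.9 ] j [ -3.  32.  96.  -1.  54. -99.] t 42.875 F [-0.8  0.6  0.2] w 0.449
d [ 5.   0.8 -3.3] dyaw -0.15
[{"x":-5.2,"y":0.3,"z":3.1,"roll":0.2,"grip":-0.1}]
```

Request:
servo_tool(
  series=[
    {"x": -3, "y": 0, "z": 3, "roll": 0, "grip": -0.1},
    {"x": 0, "y": 0, "z": 0, "roll": 0, "grip": -1},
    {"x": 0, "y": 0, "z": 0, "roll": 0, "grip": -1},
    {"x": 0, "y": 0, "z": 0, "roll": 0, "grip": -1},
    {"x": 0, "y": 0, "z": 0, "roll": 0, "grip": -1},
  ],
)

```text
t: 43.5
tcp_pos: [0.5856, 0.0331, 0.0519]
eef_rot: [-179.9, -2.4, -173.9]
ft_force: [0.4, -0.3, -2.5]
width: 0.27
```

Request:
servo_tool(
  series=[
    {"x": 4, "y": -1, "z": -2, "roll": 0, "grip": -1},
    {"x": 15, "y": -2, "z": 0, "roll": 0, "grip": -1},
    {"x": 20, "y": 0, "z": 0, "roll": 0, "grip": -1},
    {"x": 20, "y": 0, "z": 0, "roll": 0, "grip": -1},
    {"x": 0, "y": 0, "z": 0, "roll": 0, "grip": -1},
  ],
)

```text
t: 44.12
tcp_pos: [0.5213, 0.0231, 0.0563]
eef_rot: [-179.9, -2.6, -173.9]
ft_force: [0.4, 0.7, -2.9]
width: 0.269
```

```bash
python3 - <<'E'
from h import *
tilt();print(topress(st()["tcp_pos"]));plan(.46,.02,.16,185.95,grip=-1)
E
```

```text
tool z world [-2.59 -0.33]
[-0.06737893  0.00236155]
tcp [0.5213 0.0231 0.0563] rpy [-179.94   -2.61 -173.89] j [  -5.   28.  104.   -1.   50. -100.] t 44.125 F [ 0.4  0.7 -2.9] w 0.269
d [-61.3  -3.1 103.7] dyaw -0.16
[{"x":22.0,"y":1.1,"z":-33.6,"roll":0.1,"grip":-1},
{"x":22.0,"y":1.1,"z":-33.6,"roll":0.1,"grip":-1},
{"x":22.0,"y":1.1,"z":-33.6,"roll":0.1,"grip":-1}]
```

Request:
servo_tool(
  series=[
    {"x": 22, "y": 1, "z": -34, "roll": 0, "grip": -1},
    {"x": 22, "y": 1, "z": -34, "roll": 0, "grip": -1},
    {"x": 22, "y": 1, "z": -34, "roll": 0, "grip": -1},
    {"x": 0, "y": 0, "z": 0, "roll": 0, "grip": -1},
  ],
)

```text
t: 44.62
tcp_pos: [0.4606, 0.0191, 0.164]
eef_rot: [-179.9, -2.4, -173.9]
ft_force: [0.3, 1.0, -3.0]
width: 0.27
```

```bash
python3 - <<'E'
from h import *
f=frame("wrist");save(f,"w24");I,P=f["image"],f["P"]
hsv=cv2.cvtColor(I,cv2.COLOR_BGR2HSV);h,s,v=[hsv[...,i].astype(int) for i in range(3)]
m=(h>45)&(h<80)&(s>100)&(P[...,2]>.018)&(P[...,2]<.03); q=P[m]
print(cv2.minAreaRect((q[:,:2]*1000).astype(np.float32)),m.sum())
f=frame("scene");I,P=f["image"],f["P"]
hsv=cv2.cvtColor(I,cv2.COLOR_BGR2HSV);h,s,v=[hsv[...,i].astype(int) for i in range(3)]
m=(h>45)&(h<80)&(s>100)&(P[...,2]>.018)&(P[...,2]<.03); q=P[m]
print(cv2.minAreaRect((q[:,:2]*1000).astype(np.float32)),m.sum())
tilt();plan(.553,.355,.13,176.6,grip=-1)
E
```

```text
((506.1427307128906, 286.928466796875), (291.1890869140625, 105.44707489013672), 20.675891876220703) 3332
((491.1744384765625, 355.3422546386719), (172.8054962158203, 270.39520263671875), 85.71334838867188) 393
tool z world [-2.55 -0.32]
tcp [0.4607 0.0191 0.162 ] rpy [-179.95   -2.57 -173.92] j [  -6.   15.  106.   -1.   61. -101.] t 44.725 F [ 0.5 -0.4 -3. ] w 0.271
d [ 92.3 335.9 -32. ] dyaw -9.48
[{"x":-18.4,"y":46.3,"z":3.7,"roll":1.4,"grip":-1},
{"x":-17.3,"y":46.7,"z":3.7,"roll":1.4,"grip":-1},
{"x":-16.2,"y":47.1,"z":3.7,"roll":1.4,"grip":-1},
{"x":-15.0,"y":47.5,"z":3.7,"roll":1.4,"grip":-1},
{"x":-13.9,"y":47.8,"z":3.7,"roll":1.4,"grip":-1},
{"x":-12.8,"y":48.2,"z":3.7,"roll":1.4,"grip":-1},
{"x":-11.6,"y":48.4,"z":3.7,"roll":1.4,"grip":-1}]
```

View pics/w24.png

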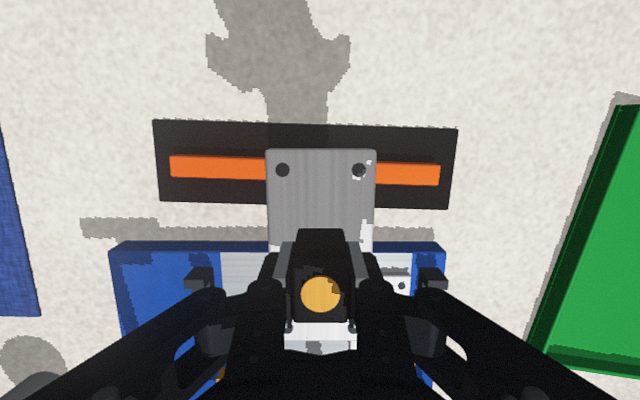

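The front is held level and clear, and the tray is on the right. Moving over to it.

Request:
servo_tool(
  series=[
    {"x": -18, "y": 46, "z": 0, "roll": 1.4, "grip": -1},
    {"x": -17, "y": 46, "z": 0, "roll": 1.4, "grip": -1},
    {"x": -16, "y": 46, "z": 0, "roll": 1.4, "grip": -1},
    {"x": -15, "y": 46, "z": 4, "roll": 1.4, "grip": -1},
    {"x": -14, "y": 46, "z": 4, "roll": 1.4, "grip": -1},
    {"x": -13, "y": 46, "z": 4, "roll": 1.4, "grip": -1},
    {"x": -12, "y": 45, "z": 4, "roll": 1.4, "grip": -1},
    {"x": 0, "y": 0, "z": 0, "roll": 0, "grip": -1},
  ],
)

```text
t: 45.72
tcp_pos: [0.5616, 0.3539, 0.1225]
eef_rot: [-179.2, -3.1, 175.7]
ft_force: [-0.5, -0.4, -3.7]
width: 0.273
```

```bash
cat > tr.py <<'E'
from h import *
import sys
f=frame("wrist");save(f,sys.argv[1]);I,P=f["image"],f["P"]
hsv=cv2.cvtColor(I,cv2.COLOR_BGR2HSV);h,s,v=[hsv[...,i].astype(int) for i in range(3)]
m=(h>45)&(h<80)&(s>100)&(P[...,2]>.019)&(P[...,2]<.03); q=P[m]
print("rim",cv2.minAreaRect((q[:,:2]*1000).astype(np.float32)),m.sum())
E
python3 tr.py w25; python3 - <<'E'
from h import *
tilt();plan(.553,.355,.06,176.6,grip=-1)
E
```

```text
rim ((518.0488891601562, 357.38653564453125), (165.47015380859375, 215.1410369873047), 86.49434661865234) 4803
tool z world [-3.2  -0.64]
tcp [0.5606 0.3519 0.1223] rpy [-179.12   -3.15  175.7 ] j [ 26.  33.  82.   1.  68. -60.] t 45.775 F [ 0.1 -0.4 -2.2] w 0.269
d [ -7.6   3.1 -62.3] dyaw 0.9
[{"x":2.2,"y":1.7,"z":31.3,"roll":-0.5,"grip":-1},
{"x":2.2,"y":1.7,"z":31.3,"roll":-0.5,"grip":-1}]
```

View pics/w25.png

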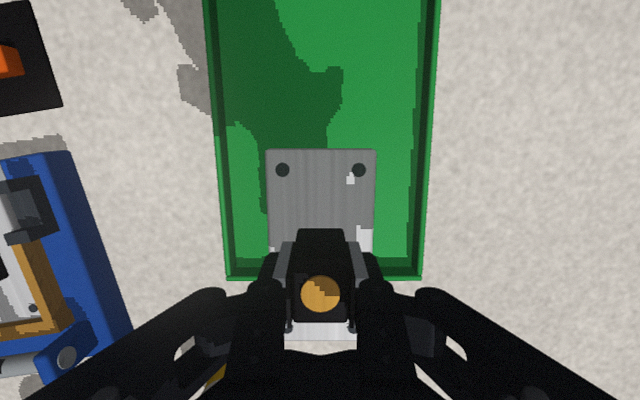

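The front is aligned with the tray's long axis. Its far edge needs to come about 10 mm nearer to clear the wall, so I'll do that and lower it.

Request:
servo_tool(
  series=[
    {"x": 4, "y": 2, "z": 25, "roll": -0.5, "grip": -1},
    {"x": 4, "y": 2, "z": 25, "roll": -0.5, "grip": -1},
    {"x": 0, "y": 0, "z": 0, "roll": 0, "grip": -1},
  ],
)

```text
t: 46.15
tcp_pos: [0.5489, 0.3525, 0.068]
eef_rot: [-178.9, -3.4, 176.7]
ft_force: [-0.7, -0.6, -2.6]
width: 0.272
```

```bash
python3 tr.py w26; python3 - <<'E'
from h import *
tilt();plan(.550,.355,.032,176.6,grip=-1)
E
```

```text
rim ((504.5163879394531, 358.41632080078125), (165.64468383789062, 174.26307678222656), 86.36741638183594) 6288
tool z world [-3.34 -0.8 ]
tcp [0.55   0.3529 0.0693] rpy [-179.01   -3.29  176.66] j [ 26.  36.  85.   1.  62. -61.] t 46.2 F [ 0.2  0.5 -2.5] w 0.272
d [  0.    2.1 -37.3] dyaw -0.06
[{"x":-2.0,"y":2.8,"z":37.2,"roll":0.1,"grip":-1}]
```

View pics/w26.png

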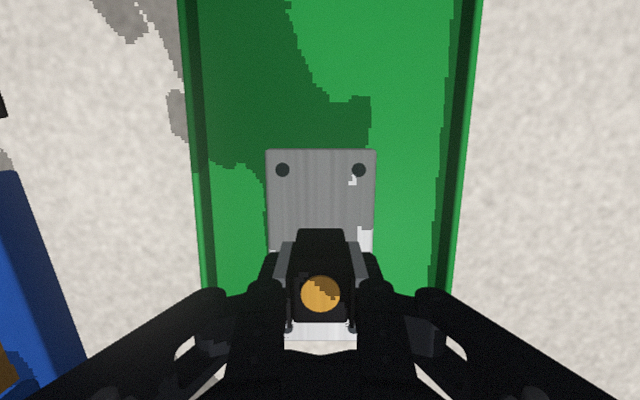

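Request:
servo_tool(
  series=[
    {"x": -1, "y": 1, "z": 18, "roll": 0, "grip": -1},
    {"x": -1, "y": 1, "z": 16, "roll": 0, "grip": -1},
    {"x": 0, "y": 0, "z": 0, "roll": 0, "grip": -1},
  ],
)

```text
t: 46.58
tcp_pos: [0.5522, 0.3538, 0.0346]
eef_rot: [-179.1, -3.1, 176.6]
ft_force: [-0.6, 0.0, -2.5]
width: 0.27
```

Request:
servo_tool(
  series=[
    {"x": 0, "y": 0, "z": 3, "roll": 0, "grip": -1},
    {"x": 0, "y": 0, "z": 2, "roll": 0, "grip": -1},
    {"x": 0, "y": 0, "z": 1, "roll": 0, "grip": -1},
  ],
)

```text
t: 46.95
tcp_pos: [0.5527, 0.3541, 0.0291]
eef_rot: [-179.1, -3.0, 176.6]
ft_force: [-0.4, -1.1, -2.4]
width: 0.272
```

Request:
servo_tool(
  series=[
    {"x": 0, "y": 0, "z": 2, "roll": 0, "grip": -1},
    {"x": 0, "y": 0, "z": 1, "roll": 0, "grip": -1},
    {"x": 0, "y": 0, "z": 0, "roll": 0, "grip": -1},
  ],
)

```text
t: 47.32
tcp_pos: [0.5528, 0.3543, 0.0274]
eef_rot: [-179.2, -3.0, 176.6]
ft_force: [0.9, -0.8, -1.9]
width: 0.273
```

Request:
servo_tool(
  series=[
    {"x": 0, "y": 0, "z": 0, "roll": 0, "grip": -0.2},
    {"x": 0, "y": 0, "z": 0, "roll": 0, "grip": 0},
    {"x": 0, "y": 0, "z": 0, "roll": 0, "grip": 0},
    {"x": 0, "y": 0, "z": -20, "roll": 0, "grip": 0},
    {"x": 0, "y": 0, "z": -50, "roll": 0, "grip": 0},
    {"x": 20, "y": 0, "z": -50, "roll": 0, "grip": 0},
    {"x": 20, "y": 0, "z": -20, "roll": 0, "grip": 0},
  ],
)

```text
t: 48.2
tcp_pos: [0.5216, 0.3585, 0.1758]
eef_rot: [-179.2, -2.9, 176.5]
ft_force: [0.4, 0.7, -0.6]
width: 0.502
```

```bash
cat > tf.py <<'E'
from h import *
import sys
f=frame("wrist");save(f,sys.argv[1]);I,P=f["image"],f["P"];z=P[...,2]
hsv=cv2.cvtColor(I,cv2.COLOR_BGR2HSV);s=hsv[...,1]
m=(s<60)&(abs(z-.0155)<.006)&(P[...,1]>.25)&(P[...,1]<.46)&(P[...,0]<.63)
n,l,ss,c=cv2.connectedComponentsWithStats(m.astype(np.uint8))
for i in range(1,n):
    if ss[i,4]>100:
        q=P[l==i]; r=cv2.minAreaRect((q[:,:2]*1000).astype(np.float32)); print(ss[i,4],np.round(r[0],1),np.round(r[1],1),round(r[2],1),"z",np.percentile(q[:,2],[3,50,97]).round(4))
E
python3 tf.py w27;python3 - <<'E'
from h import *
tilt();plan(.48,.084,.22,185.95,grip=0)
E
```

```text
4531 [554.4 353.8] [ 55.6 109.4] 86.5 z [0.0139 0.0154 0.0169]
tool z world [-2.95 -0.57]
tcp [0.5197 0.3591 0.1779] rpy [-179.26   -2.92  176.57] j [ 28.  27.  84.   1.  72. -59.] t 48.25 F [-2.1 -0.7  2. ] w 0.496
d [ -39.7 -275.1   42.1] dyaw 9.38
[{"x":5.1,"y":-55.5,"z":-7.5,"roll":-1.9,"grip":0},
{"x":6.9,"y":-55.3,"z":-7.5,"roll":-1.9,"grip":0},
{"x":8.7,"y":-55.1,"z":-7.5,"roll":-1.9,"grip":0},
{"x":10.5,"y":-54.7,"z":-7.5,"roll":-1.9,"grip":0},
{"x":12.3,"y":-54.4,"z":-7.5,"roll":-1.9,"grip":0}]
```

View pics/w27.png

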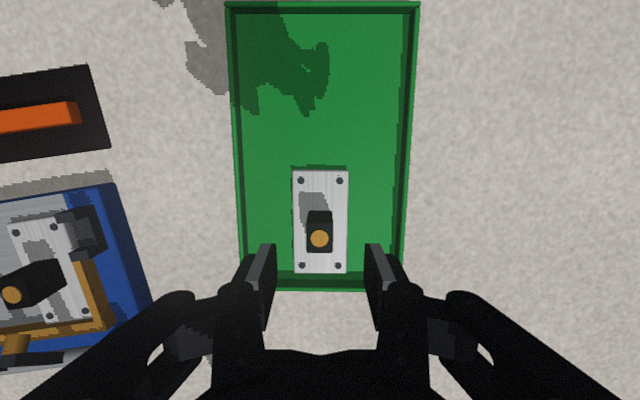

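The first front lies flat in the tray, at (320,220) with its plate top at z 15.4 mm. Back for the second.

Request:
servo_tool(
  series=[
    {"x": 5, "y": -55, "z": -7, "roll": -1.9, "grip": 0},
    {"x": 7, "y": -55, "z": -7, "roll": -1.9, "grip": 0},
    {"x": 9, "y": -55, "z": -7, "roll": -1.9, "grip": 0},
    {"x": 11, "y": -55, "z": -7, "roll": -1.9, "grip": 0},
    {"x": 12, "y": -54, "z": -7, "roll": -1.9, "grip": 0},
    {"x": 0, "y": 0, "z": 0, "roll": 0, "grip": 0},
    {"x": 0, "y": 0, "z": 0, "roll": 0, "grip": -0.1},
  ],
)

```text
t: 49.12
tcp_pos: [0.4826, 0.0781, 0.2247]
eef_rot: [-179.8, -2.2, -173.5]
ft_force: [0.1, 0.2, 0.6]
width: 0.451
```

```bash
python3 meas.py w28;python3 - <<'E'
from h import *
tilt();t=fromp(-.001,.062);plan(t[0],t[1],.105,185.95,grip=-.1)
E
```

```text
platetop [159, 219, 21, 41, 427] z [0.0376 0.0438] rect(press) [ -36.4 -107. ] [45.9 17.6] 0.76
platetop [355, 221, 17, 10, 41] z [0.0384 0.044 ] rect(press) [-58.4 106.2] [ 7.2 18.9] 23.97
platetop [296, 224, 50, 90, 3409] z [0.0391 0.0417] rect(press) [ 0.1 62.2] [ 56.4 111.3] 89.6
platetop [354, 232, 17, 24, 180] z [0.0413 0.0435] rect(press) [-34.4 107.7] [17.4 26.3] 88.53
block [308, 273, 24, 29, 667] z [0.0778 0.0826] rect(press) [-0.7 61.3] [23.8 29.7] 89.99
bed [184, 205, 164, 105, 8718] z [0.0299 0.0324] rect(press) [-9.4  0.6] [129.9 182.4] 0.18
barblk [221, 126, 46, 24, 995] z [0.0763 0.0794] rect(press) [-150.2  -10.1] [40.1 20. ] 88.19
[0.48264098 0.07826058 0.22458881] [-179.78125918   -2.25557203 -173.4389559 ]
tool z world [-2.22 -0.47]
tcp [0.4826 0.0783 0.2246] rpy [-179.78   -2.26 -173.44] j [  1.  13.  99.  -0.  70. -95.] t 49.175 F [-0.1  0.6 -0.2] w 0.452
d [  98.5   11.  -119.6] dyaw -0.61
[{"x":-34.6,"y":0.0,"z":38.5,"roll":0.2,"grip":-0.1},
{"x":-34.6,"y":0.2,"z":38.5,"roll":0.2,"grip":-0.1},
{"x":-34.6,"y":0.3,"z":38.5,"roll":0.2,"grip":-0.1}]
```

Request:
servo_tool(
  series=[
    {"x": -34, "y": 0, "z": 38, "roll": 0.2, "grip": -0.1},
    {"x": -34, "y": 0, "z": 38, "roll": 0.2, "grip": -0.1},
    {"x": -32, "y": 0, "z": 36, "roll": 0.2, "grip": -0.2},
    {"x": 0, "y": 0, "z": 0, "roll": 0, "grip": -0.2},
    {"x": 0, "y": 0, "z": 0, "roll": 0, "grip": -0.2},
  ],
)

```text
t: 49.8
tcp_pos: [0.582, 0.0964, 0.1057]
eef_rot: [-179.8, -2.1, -173.6]
ft_force: [-0.2, 0.1, 0.6]
width: 0.399
```

```bash
python3 - <<'E'
from h import *
tilt();t=fromp(-.001,.062);plan(t[0],t[1],.052,185.95,grip=-.2)
E
```

```text
tool z world [-2.08 -0.42]
tcp [0.582  0.0964 0.1057] rpy [-179.82   -2.11 -173.58] j [  3.  29.  94.  -0.  60. -93.] t 49.8 F [-0.2  0.1  0.6] w 0.399
d [ -0.8  -7.1 -53.7] dyaw -0.47
[{"x":-0.4,"y":-6.8,"z":53.8,"roll":0.5,"grip":-0.2}]
```

Request:
servo_tool(
  series=[
    {"x": 0, "y": -6, "z": 12, "roll": 0.5, "grip": -0.2},
    {"x": 0, "y": 0, "z": 0, "roll": 0, "grip": -0.2},
  ],
)

```text
t: 50.05
tcp_pos: [0.5816, 0.0909, 0.0947]
eef_rot: [-179.8, -2.0, -174.0]
ft_force: [0.2, -1.4, -0.1]
width: 0.4
```

```bash
python3 - <<'E'
from h import *
tilt();t=fromp(-.001,.0618);plan(t[0],t[1],.052,185.95,grip=-.2)
E
```

```text
tool z world [-1.99 -0.42]
tcp [0.5816 0.0909 0.0947] rpy [-179.79   -2.02 -174.03] j [  2.  29.  94.  -0.  59. -93.] t 50.05 F [ 0.2 -1.4 -0.1] w 0.4
d [ -0.4  -1.8 -42.7] dyaw -0.02
[{"x":-0.9,"y":-1.6,"z":42.7,"roll":0.0,"grip":-0.2}]
```

Request:
servo_tool(
  series=[
    {"x": -1, "y": -2, "z": 20, "roll": 0, "grip": -0.2},
    {"x": 0, "y": 0, "z": 21, "roll": 0, "grip": -0.2},
    {"x": 0, "y": 0, "z": 0, "roll": 0, "grip": -0.2},
  ],
)

```text
t: 50.42
tcp_pos: [0.582, 0.0882, 0.0559]
eef_rot: [-179.8, -1.8, -174.1]
ft_force: [-0.2, 0.1, -0.1]
width: 0.4
```

```bash
python3 - <<'E'
from h import *
tilt();t=fromp(-.001,.0618);plan(t[0],t[1],.052,185.95,grip=-.2)
E
```

```text
tool z world [-1.74 -0.41]
tcp [0.582  0.0882 0.0559] rpy [-179.78   -1.77 -174.08] j [  2.  32.  96.  -0.  54. -94.] t 50.425 F [-0.2  0.1 -0.1] w 0.4
d [-0.8  0.9 -3.9] dyaw 0.03
[{"x":0.6,"y":1.0,"z":3.9,"roll":-0.0,"grip":-0.2}]
```

Request:
servo_tool(
  series=[
    {"x": 0, "y": 1, "z": 4, "roll": 0, "grip": -0.2},
    {"x": 0, "y": 0, "z": 0, "roll": 0, "grip": -1},
    {"x": 0, "y": 0, "z": 0, "roll": 0, "grip": -1},
    {"x": 0, "y": 0, "z": 0, "roll": 0, "grip": -1},
    {"x": 0, "y": 0, "z": 0, "roll": 0, "grip": -1},
  ],
)

```text
t: 51.05
tcp_pos: [0.5823, 0.0891, 0.0541]
eef_rot: [-179.8, -1.6, -174.1]
ft_force: [-0.4, 0.1, -3.2]
width: 0.269
```

Request:
servo_tool(
  series=[
    {"x": 4, "y": -2, "z": -2, "roll": 0, "grip": -1},
    {"x": 15, "y": -2, "z": 0, "roll": 0, "grip": -1},
    {"x": 20, "y": 0, "z": 0, "roll": 0, "grip": -1},
    {"x": 20, "y": 0, "z": 0, "roll": 0, "grip": -1},
    {"x": 0, "y": 0, "z": 0, "roll": 0, "grip": -1},
  ],
)

```text
t: 51.68
tcp_pos: [0.5189, 0.0781, 0.0579]
eef_rot: [-179.8, -1.7, -174.1]
ft_force: [0.5, 0.3, -2.9]
width: 0.272
```

Request:
servo_tool(
  series=[
    {"x": 20, "y": 0, "z": -34, "roll": 0, "grip": -1},
    {"x": 20, "y": 0, "z": -34, "roll": 0, "grip": -1},
    {"x": 15, "y": 0, "z": -34, "roll": 0, "grip": -1},
    {"x": 0, "y": 0, "z": 0, "roll": 0, "grip": -1},
  ],
)

```text
t: 52.18
tcp_pos: [0.4682, 0.0727, 0.1645]
eef_rot: [-179.8, -1.5, -174.1]
ft_force: [0.4, -0.6, -3.3]
width: 0.272
```

```bash
python3 - <<'E'
from h import *
tilt();plan(.428,.361,.13,176.6,grip=-1)
E
```

```text
tool z world [-1.51 -0.4 ]
tcp [0.4682 0.0727 0.1645] rpy [-179.76   -1.55 -174.13] j [  1.  16. 105.  -0.  61. -95.] t 52.175 F [ 0.4 -0.6 -3.3] w 0.272
d [-40.2 288.3 -34.5] dyaw -9.27
[{"x":1.6,"y":48.5,"z":5.6,"roll":1.5,"grip":-1},
{"x":2.9,"y":48.4,"z":5.6,"roll":1.5,"grip":-1},
{"x":4.2,"y":48.3,"z":5.6,"roll":1.5,"grip":-1},
{"x":5.5,"y":48.2,"z":5.6,"roll":1.5,"grip":-1},
{"x":6.8,"y":48.0,"z":5.6,"roll":1.5,"grip":-1},
{"x":8.1,"y":47.8,"z":5.6,"roll":1.5,"grip":-1}]
```

Request:
servo_tool(
  series=[
    {"x": 2, "y": 47, "z": 2, "roll": 1.5, "grip": -1},
    {"x": 3, "y": 47, "z": 2, "roll": 1.5, "grip": -1},
    {"x": 4, "y": 47, "z": 6, "roll": 1.5, "grip": -1},
    {"x": 6, "y": 47, "z": 6, "roll": 1.5, "grip": -1},
    {"x": 7, "y": 47, "z": 6, "roll": 1.5, "grip": -1},
    {"x": 8, "y": 46, "z": 6, "roll": 1.5, "grip": -1},
    {"x": 0, "y": 0, "z": 0, "roll": 0, "grip": -1},
    {"x": 0, "y": 0, "z": 0, "roll": 0, "grip": -1},
  ],
)

```text
t: 53.18
tcp_pos: [0.4331, 0.3617, 0.1269]
eef_rot: [-179.5, -1.3, 176.4]
ft_force: [-0.3, 0.4, -2.2]
width: 0.266
```

```bash
python3 tr.py w29; python3 - <<'E'
from h import *
tilt();plan(.427,.361,.07,176.6,grip=-1)
E
```

```text
rim ((438.195556640625, 362.58612060546875), (165.34088134765625, 164.34461975097656), 86.4249496459961) 3922
tool z world [-1.3  -0.43]
tcp [0.4332 0.3616 0.127 ] rpy [-179.48   -1.27  176.33] j [ 33.  25.  97.   0.  60. -54.] t 53.225 F [ 0.1 -0.1 -3.3] w 0.272
d [ -6.2  -0.6 -57. ] dyaw 0.27
[{"x":4.9,"y":-0.5,"z":57.2,"roll":-0.3,"grip":-1}]
```

View pics/w29.png

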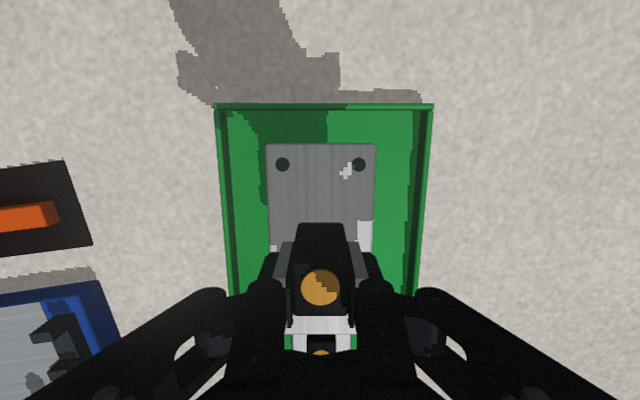

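The second front is over the near half of the tray, with the near rim at row 105 and the first front just beyond it. Lowering.

Request:
servo_tool(
  series=[
    {"x": 3, "y": 0, "z": 28, "roll": 0, "grip": -1},
    {"x": 3, "y": 0, "z": 28, "roll": 0, "grip": -1},
    {"x": 0, "y": 0, "z": 25, "roll": 0, "grip": -1},
    {"x": 0, "y": 0, "z": 0, "roll": 0, "grip": -1},
  ],
)

```text
t: 53.72
tcp_pos: [0.4281, 0.3573, 0.0447]
eef_rot: [-179.5, -1.2, 176.0]
ft_force: [0.8, 0.3, -1.7]
width: 0.268
```

```bash
python3 - <<'E'
from h import *
tilt();plan(.427,.361,.03,176.6,grip=-1)
E
```

```text
tool z world [-1.19 -0.41]
tcp [0.4281 0.3573 0.0447] rpy [-179.5    -1.16  176.01] j [ 33.  31. 101.   0.  49. -54.] t 53.725 F [ 0.8  0.3 -1.7] w 0.268
d [ -1.1   3.7 -14.7] dyaw 0.59
[{"x":1.1,"y":3.8,"z":14.7,"roll":-0.6,"grip":-1}]
```

Request:
servo_tool(
  series=[
    {"x": 1, "y": 2, "z": 10, "roll": -0.5, "grip": -1},
    {"x": 0, "y": 1, "z": 4, "roll": 0, "grip": -1},
    {"x": 0, "y": 0, "z": 1, "roll": 0, "grip": -1},
    {"x": 0, "y": 0, "z": 0, "roll": 0, "grip": -1},
  ],
)

```text
t: 54.22
tcp_pos: [0.4296, 0.3606, 0.0315]
eef_rot: [-179.7, -0.9, 176.5]
ft_force: [0.7, 0.2, -1.8]
width: 0.268
```

Request:
servo_tool(
  series=[
    {"x": 0, "y": 0, "z": 0, "roll": 0, "grip": -0.2},
    {"x": 0, "y": 0, "z": 0, "roll": 0, "grip": 0},
    {"x": 0, "y": 0, "z": 0, "roll": 0, "grip": 0},
    {"x": 0, "y": 0, "z": -20, "roll": 0, "grip": 0},
    {"x": 0, "y": 0, "z": -50, "roll": 0, "grip": 0},
    {"x": 0, "y": 0, "z": -50, "roll": 0, "grip": 0},
    {"x": 0, "y": 0, "z": -50, "roll": 0, "grip": 0},
    {"x": 0, "y": 0, "z": 0, "roll": 0, "grip": 0},
  ],
)

```text
t: 55.22
tcp_pos: [0.4332, 0.3622, 0.2081]
eef_rot: [-179.8, -0.8, 176.5]
ft_force: [-0.5, -0.4, 0.6]
width: 0.5
```

```bash
python3 tf.py w30; python3 lv2.py; python3 - <<'E'
from h import *
for nm in ("top","scene"):
    f=frame(nm); save(f,nm+"30")
    P=f["P"];z=P[...,2];pre=np.array
    for n,x,y,r,zl in(("bottle",.748,.257,.06,.10),("cup",.741,-.272,.06,.05),("jar",.78,.067,.05,.05)):
        m=(np.hypot(P[...,0]-x,P[...,1]-y)<r)&(z>zl); rr=cv2.minAreaRect((P[m][:,:2]*1000).astype(np.float32)); print(nm,n,np.round(rr[0]),np.round(rr[1]))
print(st()["t"])
E
```

```text
4220 [429.8 360.3] [ 55.6 109.1] 86.4 z [0.0139 0.0153 0.0168]
3026 [554.  353.9] [ 55.4 109.4] 86.5 z [0.0136 0.0155 0.0171]
top 96 handle press [ 0.006 -0.169] z [0.189 0.195]
scene 206 handle press [ 0.007 -0.181] z [0.188 0.191]
top bottle [748. 257.] [58. 66.]
top cup [ 741. -272.] [74. 75.]
top jar [781.  68.] [50. 46.]
scene bottle [753. 246.] [65. 50.]
scene cup [ 738. -275.] [75. 75.]
scene jar [779.  63.] [50. 49.]
55.475
```

View pics/w30.png

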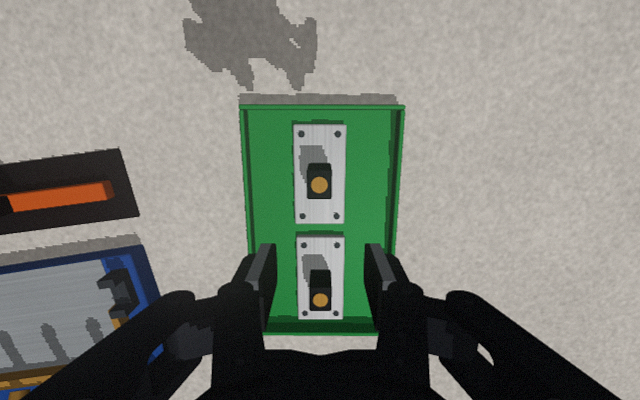

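View pics/top30.png

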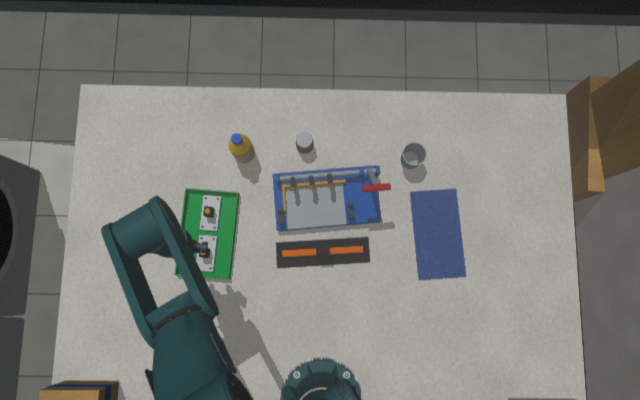

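Everything is in place: both fronts flat in the tray, bar on the pad, lever at rest, bystanders unmoved and the arm clear.

```bash
python3 -c "
from plant import finish_job
print(finish_job())"
```

```text
the job is handed in; nothing more can be done
None
```

I completed the whole sequence and handed the job in at about 55 s of the 210 s allowed. `finish_job` gives no verdict, so the results below come from my own camera and force checks.

Only two fronts were on the mat.

- **Loading:** Both fronts went into the fence corner. Together they measured 112 × 113 mm, centred at press (0.0, 33.8) mm against an ideal (0, 34), and square to about 0.2°.
- **Bar on the supports:** It lay in both notches with its top at z = 58 mm, and I let go of it.
- **Lever:** I pressed it to its stop (handle about z = 76 mm) and held it there for 1.3 s. It then sprang back to its starting height. The fronts still looked in place at the stop, but only in the coarse scene and top views. They measured flush again once the bar was off.
- **Final state:**
  - Both fronts lie flat in the tray with plate tops at about 15.4 mm, which is right for plates on the floor.
  - The bar lies on its pad, about 2° off the press axes. That matches the pad to within 1°.
  - The lever is at rest.
  - In the top view the bottle, cup and jar were within 1 mm of where they started.
  - The gripper is open and clear of everything.

**Deviations:**
- The tool tilted by up to about 4° under load, and I tolerated it.
- Lowering the second front gave a brief 40 N reading at the wrist.
- The fronts lie end to end along the tray's length rather than in the suggested crosswise layout.

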